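# Open the air valve for the airbrush bench with the long T-key

### The arm

A 6-joint arm with a two-finger parallel gripper is mounted at the origin on the work surface. World frame = base frame: x ahead of the robot, y to its left, z up, the work surface at z = 0. Lengths are in mm, angles in rad, forces in N, time in s.
With the tool pointing down it reaches from about 275 to 1000 mm from the base axis. Payload 8.4 kg.
Tool frame: the origin (TCP) lies midway between the tips of the shut fingers; the grasp point (between the pads) lies r.grip_point_offset behind it (r.grip_point_offset is the distance from the TCP to the grasp point, in mm); z points along the fingers, y is the direction in which the jaws open and shut (so a half turn about z gives the same grasp; the last joint's range is limited). The gripper opens to 85 mm and grips with 20 to 120 N. Pads are 22 mm wide; open, the fingers measure 114 mm over their backs; the gripper's body (76 mm by 85 mm) begins 54 mm behind the grasp point. The pads swing forward as they close: fully open they stand 13 mm farther back than shut.
Start: joints at [-1.349, 0.353, 1.633, -0, 1.155, -0.002], TCP at [138.709, -609.416, 231.281] pointing down, gripper open.
Joint ranges: [-2.63, 2.63], [-0.92, 2.1], [0.06, 2.66], [-1.3, 4.44], [0, 2.69], [-3.02, 3.02]. Speed limits (rad/s): [2.22, 2.22, 2.79, 3.14, 3.14, 3.14].

### API

Orientations are given as [roll, pitch, yaw] about the fixed x, y, z axes, in that order (R = Rz(yaw) Ry(pitch) Rx(roll)).
In Python, from rig import r gives the robot as it stands.
- The arm moves only by the tool move_arm, never from a script. Its argument "targets" is one flat list of numbers, 5 for each row, row after row: the gripper's target within -1 to 1 (fully open at 1, half-way at 0, shut at -1), then the shift along the tool's x, y, z in cm, then the turn about the tool's z in degrees. In form: [gripper, tx, ty, tz, turn, gripper, tx, ty, tz, turn, ...]. A call has 1 to 10 rows; each row is the pose to reach, as a shift and turn from the pose commanded when the call began, along the tool's axes at that moment; what a row does not reach only later rows make up. A row lasts 1/10 s, in which the tool goes at most 50 mm and 8.59 degrees, less where a joint would pass 70% of its speed; a pose out of reach is approached as far as the arm can. A call with a gripper value outside its range is refused whole. The fingers move at their own pace and stop on an object; "squeeze" is the grip in N (left out, the last holds). Time passes only in rows, so rows that repeat a pose let the fingers close. It gives the time, the measured TCP pose, the force and the opening at its end, in the units of the state.
- r.sense(): the state, without advancing time (a new reading comes with each control period).
- r.grab_frame(name): name is "scene" or "side" or "wrist"; returns a dict with "img" (384x512x3 uint8, blue, green, red), "K" (3x3 intrinsics, pixels), "world_to_cam" (4x4, takes a point from world to camera coordinates). Camera axes: x right, y down, z forward; pixel columns grow to the right and rows downward; lengths in mm; the calibration is good to about 2 mm. A picture is of the moment at which its call begins. There is no depth.
- r.sign_off(): hands the job in, once; it reports no verdict.
Trained networks look in a picture, given as the dict that the camera call returned (one of the last four; its "shot" number tells which), for a name from the list of things; names that differ only in an ending like _2 or _b are one class to them, and where a whole thing is asked for, a point or a joint stands for the part that bears it (a point fixed in the world has none). Each returns a list of dicts, best first, with "conf" (0 to 1); they miss things now and then, are a little off and sometimes report something else, mostly with a low value. They report only what shows in the picture. A call takes as long as a camera call. They do not tell look-alikes from the thing itself.
- r.outline_of(picture, thing): "region" (384x512 bool, what is visible of it).
- r.mark_of(picture, thing): "position" ([x, y, z] in mm, in world coordinates, good to about 4 mm: a listed point, or the origin of a listed thing).
The state is a dict: "clock": time; "qpos": joint angles; "qvel": joint speeds; "joint_efforts": joint torques, N m; "eef_pos": TCP position; "tcp_rot": TCP orientation; "contact_force": force on the tool from outside, world axes, zero at the start; "wrist_torque": the same for the moment, N m; "opening": opening from 0.0 (shut) to 1.0 (fully open).
Only numpy, scipy, OpenCV 4.12 (cv2) and the standard library are available. Lean on these libraries where they do the work, as an engineer would, in place of code of your own. Each camera call takes 0.05 s, during which the arm holds its last target.

### The job

Turn on the compressed air for the airbrushes. Swing the round cover on top of the grey air box fully aside, take the longer of the two T-keys out of the wooden tool block, lower it gently down the key shaft (do not let it drop) until it is fully home on the square stem at the bottom, and turn it a quarter turn anticlockwise, to the stop, so that the valve is fully open. Leave the key standing there on the stem, as whoever shuts the air will need it, with the cover aside and everything else on the table left alone.

Things in the scene. Friction and masses are not known exactly. Their poses are not given: they have to be found in the camera images.
- airbox: compressed-air service box fixed to the table: grey housing 120 x 190 x 110 mm (its x, y, z), origin at the centre of its underside, z up. On its flat top: key shaft and cover at the +y end, gauge (62 mm wide, 6 mm high; needle turns as the valve opens) at y -48 mm. On its sides: outlets 42 mm long at -x, a filter (124 mm high) and pipe at +x, up to 120 mm from the origin.
- shaft_mouth (a point): centre of the key shaft's mouth, level with the box's top (box frame x 0, y +45, z 110 mm). The shaft is a round vertical bore 30 mm in diameter and 98 mm deep. Axes as the box.
- shaft_floor (a point): centre of the shaft's flat floor, 98 mm below the mouth and 12 mm above the table; the stem's foot and axis. A key that is fully home stands with its foot on this floor. Axes as the box.
- stem_top (a point): top of the brass valve stem, on the shaft's axis, 19 mm above its floor. The stem is 10 mm square up to 9 mm above the floor, then tapers to 4.5 mm square at its top. This point's x and y are square to the stem's faces and turn with it. The stem turns with light friction (about 0.12 N m) and stays where it is left.
- valve (a joint): angle of the valve stem: 0 = shut (the stem's faces square with the box's sides), growing anticlockwise seen from above to 1.571 rad = fully open, with a firm stop at both ends. It starts at or close to shut.
- cover (a joint): angle of the shaft's cover: 0 = over the shaft, growing clockwise seen from above to 1.8 rad (end stop); clear of the shaft beyond 1.1 rad. It stays where it is left (friction about 0.04 N m).
- cover_pivot (a point): the cover's vertical pivot axis, at the height of the box's top, 37 mm to +x of the shaft's axis in the box frame. Axes as the box.
- cover_knob (a point): centre, half-way up, of the round upright knob on the cover: 14 mm in diameter, 18 mm high (top 133 mm above the table), 50 mm from the pivot axis, across the shaft from the pivot when shut. The cover is a steel disc 47 mm wide, 4 mm thick, its upper face 115.5 mm above the table, 9 mm below this point. Axes turn with the cover.
- toolblock: wooden tool block fixed to the table, 78 x 192 x 62 mm (its x, y, z); origin at the centre of its underside. Three pockets 20.5 mm square, 54 mm deep (floor 8 mm above the table) in a row along its y at -62, 0 and +62 mm hold the long key, the short key and the pin vice, in any order, each standing upright.
- longkey_handle (a point): centre of the long T-key's cross handle, where to grip it: a black flat-sided bar 90 mm long (this point's x), 14 mm thick (y), 20 mm high (z, up along the key), 165 mm above the key's foot, so 173 mm above the table at the start; the bar runs roughly along the block's x. Below it a round steel shank, 14 mm in diameter. The key weighs about 0.32 kg.
- longkey_foot (a point): centre of the open lower end of the long T-key: a steel socket 18 mm square outside and 42 mm long, with a square hole 11.4 mm wide and 24 mm deep that fits over the stem (0.7 mm of play a side; some 8 degrees of turning play). The socket's faces are square with the handle. Same axes as the handle.
- shortkey_handle (a point): centre of the short T-key's handle, which looks the same as the long key's but is only 92 mm above its foot (100 mm above the table). Too short for this shaft; a bystander.
- pinvice: pin vice (small hand drill) of bare aluminium, 17 mm in diameter and 85 mm long, standing in the third pocket; origin at its foot. A bystander.
- dropper_a: olive paint dropper bottle with a black cap, 26 mm in diameter, 80 mm high; origin at its foot. A bystander.
- dropper_b: tan paint dropper bottle with a black cap, 26 mm in diameter, 80 mm high; origin at its foot. A bystander.
- jar_a: small olive paint jar with a white cap, 35 mm in diameter, 39 mm high; origin at its foot. A bystander.
- jar_b: small brown paint jar with a white cap, 35 mm in diameter, 39 mm high; origin at its foot. A bystander.
- water_pot: glass water pot, 68 mm in diameter, 75 mm high; origin at its foot. A bystander.
There are look-alikes about, which are no part of the job. What is shaped like the part that bears longkey_handle but green is not meant.

How it is judged (in metres and radians):
On the way, in this order (a step that is already met when the one before it is completed fails the run):
1. the cover is swung clear of the shaft (value of joint cover above 1.2 rad), for 0.2 s.
2. the long key is fully home on the stem, with the valve not yet turned (z of longkey_foot in the frame of shaft_floor below 0.004 m and horizontal distance between longkey_foot and shaft_floor below 0.005 m and angle between longkey_handle's own z axis and vertical below 0.1 rad and value of joint valve below 0.6 rad), for 0.1 s.
3. the valve is turned fully open with the key home on the stem (z of longkey_foot in the frame of shaft_floor below 0.004 m and horizontal distance between longkey_foot and shaft_floor below 0.005 m and angle between longkey_handle's own z axis and vertical below 0.1 rad and value of joint valve above 1.4 rad), for 0.1 s.
At the end, for the whole second after the job is handed in: the valve is fully open (joint above 1.4 rad of 1.571), the long key stands upright (within 0.1 rad), at rest and released on the stem, its foot within 4 mm of the shaft's floor and 5 mm of its axis, and the cover is still swung clear (above 1.1 rad) (all of step 3 and value of joint cover above 1.1 rad and linear speed of longkey below 0.02 m/s); the robot touches nothing.
It fails at once if the key drops or is shot down the shaft (faster than 0.4 m/s while its foot is inside) (z of longkey_foot in the frame of shaft_mouth below 0 m and horizontal distance between longkey_foot and shaft_mouth below 0.02 m and linear speed of longkey above 0.4 m/s).
It fails at once if a bystander is moved more than 30 mm or tipped over (distance of any of dropper_a, dropper_b, jar_a, jar_b, water_pot, shortkey_handle, pinvice from where it was at the start of the episode above 0.03 m or angle between any of dropper_a, dropper_b, jar_a, jar_b, water_pot's own z axis and vertical above 0.5 rad).
It also fails if it takes over 64 s, if anything falls off the work surface, if the arm or the gripper's body presses on something with over 40 N, if the wrist force passes 120 N, or if a joint passes its speed limit or range.

## Working session

There is one attempt and no reset: what is moved stays moved. The work goes in short steps, Python scripts to look and compute and a tool call to move; the robot and the scene stay as the last step left them, time stands still between calls to the robot, and variables do not carry over. Pictures are saved under pics/ and viewed, and the job is handed in when it is done.

Besides the shell and the picture viewer there is one more tool, called after "Call:" in YAML: its name, and indented under it one key for each argument. move_arm: Moves the arm, as the interface text tells. Its arguments: {"type":"object","properties":{"targets":{"type":"array","items":{"type":"number"}},"squeeze":{"type":"number"}},"required":["targets"]}

```bash
ls; mkdir -p pics; python3 - <<'E'
from rig import r
import cv2
print(r.sense(), r.grip_point_offset)
for n in ["scene","side","wrist"]:
    f=r.grab_frame(n); cv2.imwrite(f"pics/a_{n}.png",f["img"])
    for t in ["airbox","shaft_mouth","cover_pivot","cover_knob","toolblock","longkey_handle","shortkey_handle","pinvice","dropper_a","jar_a","water_pot"]:
        print(n,t,[([round(float(v)) for v in d["position"]],round(d["conf"],2)) for d in r.mark_of(f,t)])
E
```

```text
pics
{'clock': 0.0, 'qpos': array([-1.34937098e+00,  3.53648340e-01,  1.63412386e+00, -1.09535228e-05,
        1.15520956e+00, -2.44676980e-03]), 'qvel': array([-0.00025315, -0.00022183, -0.00086037, -0.00031869, -0.00145727,
        0.00030145]), 'joint_efforts': array([ 9.15621313e-04, -6.05253267e+01, -3.42065871e+01,  1.96449873e-04,
        9.25532455e-03,  5.70253732e-06]), 'eef_pos': array([ 138.6184197 , -608.94865472,  230.56596305]), 'tcp_rot': array([-3.14020353e+00,  6.61616955e-06,  2.23876548e-01]), 'contact_force': array([0.68029625, 0.61404707, 0.1750502 ]), 'wrist_torque': array([ 0.02473096, -0.00566206,  0.01826096]), 'opening': 0.9996360057880976} 18.700000000000003
scene airbox [([579, 164, 2], 0.88), ([479, 13, 1], 0.6)]
scene shaft_mouth [([587, 208, 106], 0.91), ([384, 244, 2], 0.52)]
scene cover_pivot [([624, 191, 112], 0.58), ([564, -283, 8], 0.38)]
scene cover_knob [([580, 214, 128], 0.55)]
scene toolblock [([576, -220, 1], 0.76), ([382, -349, 2], 0.71), ([566, -280, 8], 0.34)]
scene longkey_handle [([579, -157, 175], 0.68), ([384, 246, 0], 0.65), ([434, -9
[... 526 characters left out ...]
ob [([580, -159, 172], 0.65), ([577, 212, 122], 0.46)]
side toolblock [([570, -222, 103], 0.62), ([575, -214, -5], 0.56)]
side longkey_handle [([700, -156, 164], 0.92), ([437, -96, 165], 0.67), ([582, -160, 172], 0.61), ([746, -37, 0], 0.53)]
side shortkey_handle [([570, -223, 101], 0.97)]
side pinvice [([744, -35, 1], 0.71), ([563, -284, 8], 0.45)]
side dropper_a [([551, 12, 0], 0.8), ([473, 10, 3], 0.49)]
side jar_a [([382, 248, 0], 0.66)]
side water_pot [([743, -37, 2], 0.83)]
wrist airbox []
wrist shaft_mouth []
wrist cover_pivot []
wrist cover_knob []
wrist toolblock []
wrist longkey_handle []
wrist shortkey_handle []
wrist pinvice []
wrist dropper_a []
wrist jar_a []
wrist water_pot []
```

View pics/a_scene.png

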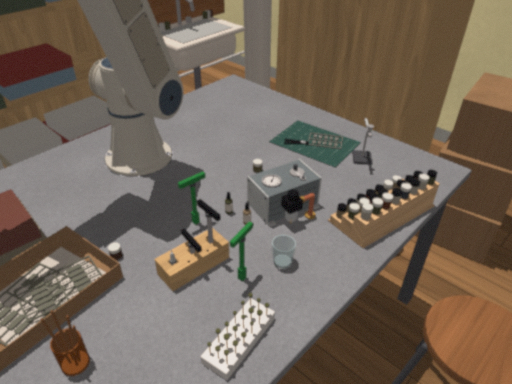

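View pics/a_side.png

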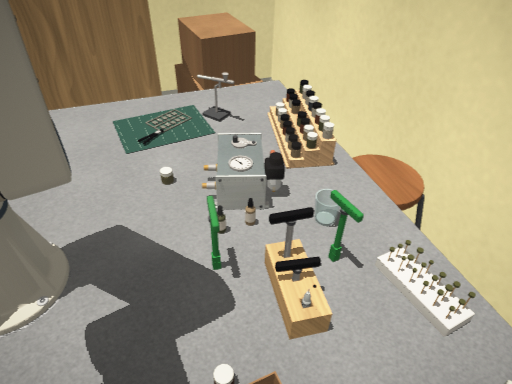

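View pics/a_wrist.png

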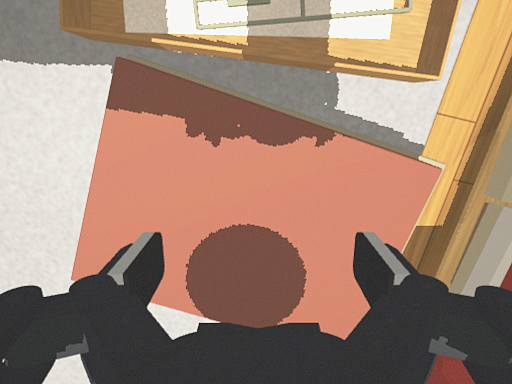

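```bash
cat > h.py <<'E'
import numpy as np, cv2
from rig import r
def proj(f,P):
    P=np.atleast_2d(np.asarray(P,float)); q=(f["world_to_cam"]@np.c_[P,np.ones(len(P))].T)[:3]
    u=f["K"]@q; return (u[:2]/u[2]).T
def ray(f,uv):
    T=np.array(f["world_to_cam"]); R=T[:3,:3]; c=-R.T@T[:3,3]
    d=R.T@np.linalg.inv(f["K"])@np.array([uv[0],uv[1],1.]); return c,d/np.linalg.norm(d)
def atz(f,uv,z):
    c,d=ray(f,uv); return c+d*(z-c[2])/d[2]
def tri(obs):
    A=np.zeros((3,3));b=np.zeros(3)
    for f,uv in obs:
        c,d=ray(f,uv);M=np.eye(3)-np.outer(d,d);A+=M;b+=M@c
    return np.linalg.solve(A,b)
def crop(f,x0,y0,w,h,s,name):
    im=cv2.resize(f["img"][y0:y0+h,x0:x0+w],None,fx=s,fy=s,interpolation=cv2.INTER_CUBIC); cv2.imwrite(name,im)
E
python3 - <<'E'
from h import *
f=r.grab_frame("scene"); g=r.grab_frame("side")
import pickle; pickle.dump((f,g),open("fg.pkl","wb"))
a=cv2.resize(f["img"][150:230,235:335],None,fx=6,fy=6,interpolation=cv2.INTER_CUBIC)
cv2.imwrite("pics/b1.png",a)
crop(g,195,125,100,90,6,"pics/b2.png")
crop(f,150,170,110,120,5,"pics/b3.png")
crop(g,190,180,180,155,4,"pics/b4.png")
for fr in (f,g):
  for t in ["longkey_handle","airbox","cover_knob","toolblock"]:
    for d in r.outline_of(fr,t):
        ys,xs=np.nonzero(d["region"]); print(t,round(d["conf"],2),xs.min(),xs.max(),ys.min(),ys.max(),len(xs))
E
```

```text
longkey_handle 0.8 198 220 200 242 353
longkey_handle 0.73 178 205 172 224 454
longkey_handle 0.63 230 252 222 280 463
airbox 0.57 246 321 160 226 3692
airbox 0.16 290 305 164 180 167
cover_knob 0.51 290 305 164 180 154
toolblock 0.92 155 229 230 290 2380
toolblock 0.17 170 175 253 264 54
longkey_handle 0.96 208 219 198 268 466
longkey_handle 0.86 329 362 190 261 843
longkey_handle 0.67 269 313 207 257 701
longkey_handle 0.16 203 284 132 209 4420
airbox 0.66 202 285 133 209 4356
airbox 0.65 269 313 207 256 724
airbox 0.27 232 255 136 147 163
toolblock 0.56 265 331 240 337 3521
```

View pics/b1.png

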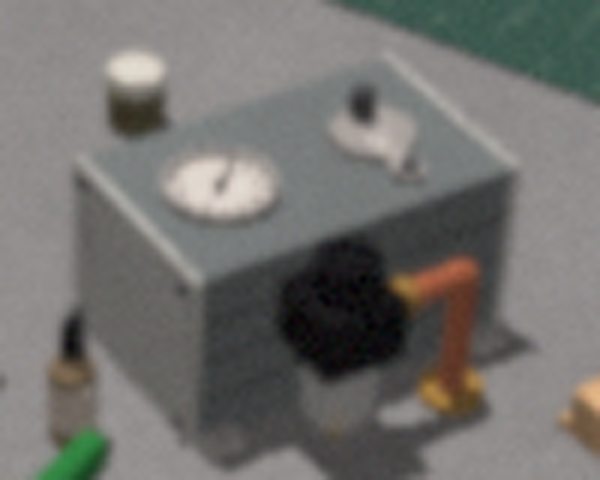

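View pics/b2.png

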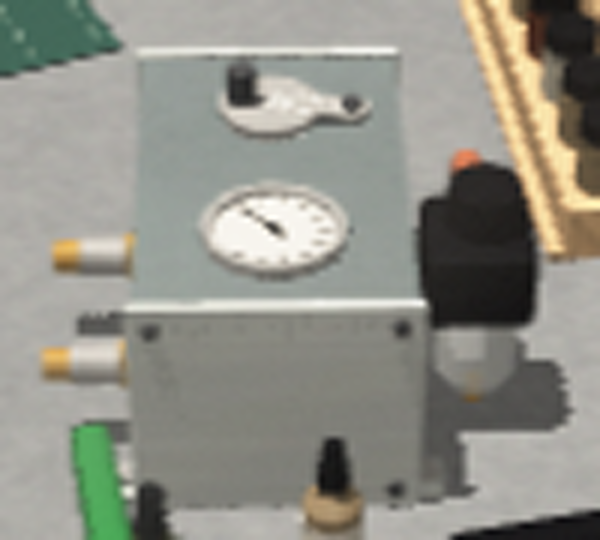

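View pics/b3.png

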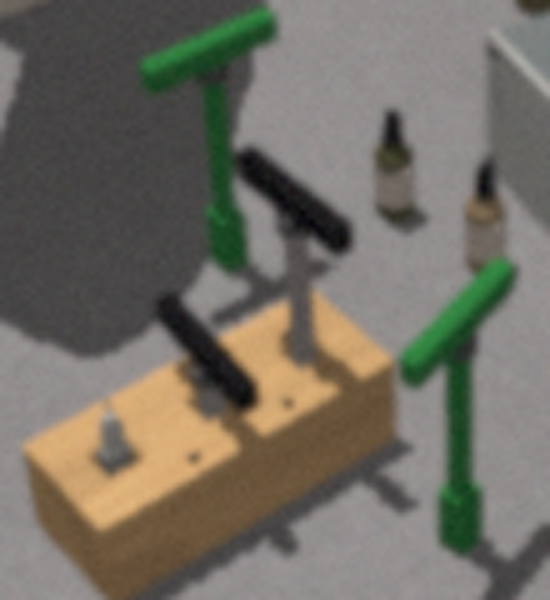

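View pics/b4.png

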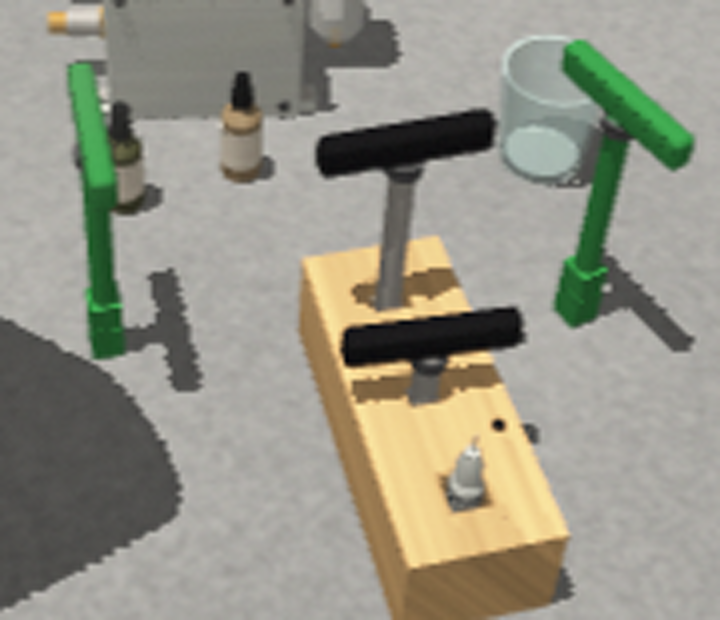

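```bash
python3 - <<'E'
from h import *
import pickle
from scipy.optimize import least_squares
f,g=pickle.load(open("fg.pkl","rb"))
c=lambda p,x0,y0,s:np.array(p,float)/s+np.array([x0,y0])-0.5+0.5/s
sc=[c(p,235,150,6) for p in [(80,160),(385,55),(517,165),(203,283)]]
si=[c(p,195,125,6) for p in [(123,305),(140,50),(400,50),(427,302)]]
L=np.array([[-60,-95,110],[-60,95,110],[60,95,110],[60,-95,110]],float)
def W(p,L):
    cc,s=np.cos(p[2]),np.sin(p[2]); L=np.atleast_2d(L)
    return np.c_[p[0]+cc*L[:,0]-s*L[:,1],p[1]+s*L[:,0]+cc*L[:,1],L[:,2]]
for nm,fs in (("scene",[(f,sc)]),("side",[(g,si)]),("both",[(f,sc),(g,si)])):
    s=least_squares(lambda p:np.concatenate([(proj(fr,W(p,L))-np.array(o)).ravel() for fr,o in fs]),[578,164,0])
    print(nm,s.x,"resid",np.abs(s.fun).max(),"mouth",W(s.x,[[0,45,110],[37,45,110],[-13,45,124.5]]).round(1))
# knob/pivot
kn=[(f,c((362,90),235,150,6)),(f,c((362,118),235,150,6))]
print("knob top/bot scene",atz(f,c((362,90),235,150,6),133),atz(f,c((360,120),235,150,6),115.5),"side",atz(g,c((241,66),195,125,6),133),atz(g,c((243,102),195,125,6),115.5))
print("pivot",atz(f,c((405,170),235,150,6),117),atz(g,c((352,103),195,125,6),117))
# long key ends
e1=(f,c((250,162),150,170,5)),(g,c((320,153),190,180,4))
e2=(f,c((343,233),150,170,5)),(g,c((487,130),190,180,4))
print(tri(e1),tri(e2))
ctr=[np.argwhere(1)]
# block top corners
b_s=[c(p,150,170,5) for p in [(25,450),(318,290),(398,360),(105,530)]]
b_g=[c(p,190,180,4) for p in [(410,570),(303,260),(440,238),(568,537)]]
L2=np.array([[-39,-96,62],[-39,96,62],[39,96,62],[39,-96,62]],float)
for nm,fs in (("scene",[(f,b_s)]),("side",[(g,b_g)]),("both",[(f,b_s),(g,b_g)])):
    s=least_squares(lambda p:np.concatenate([(proj(fr,W(p,L2))-np.array(o)).ravel() for fr,o in fs]),[576,-220,0])
    print(nm,s.x,"resid",np.abs(s.fun).max(),"pocket",W(s.x,[[0,62,173]]).round(1))
E
```

```text
scene [ 5.76458181e+02  1.64402298e+02 -2.91614821e-01] resid 0.9520003914765596 mouth [[589.4 207.5 110. ]
 [624.8 196.9 110. ]
 [576.9 211.2 124.5]]
side [ 5.76191768e+02  1.66245967e+02 -3.01257698e-01] resid 1.079183271136401 mouth [[589.5 209.2 110. ]
 [624.9 198.2 110. ]
 [577.1 213.1 124.5]]
both [ 5.76006315e+02  1.65397926e+02 -2.97884990e-01] resid 1.2547601072468808 mouth [[589.2 208.4 110. ]
 [624.6 197.6 110. ]
 [576.8 212.2 124.5]]
knob top/bot scene [577.88095264 213.55692847 133.        ] [579.79797539 211.38673784 115.5       ] side [577.61783975 217.00249507 133.        ] [577.50334238 214.29027195 115.5       ]
pivot [626.39754389 190.60324344 117.        ] [623.98492236 196.16363543 117.        ]
[ 534.8814941  -149.21598498  170.59906272] [ 618.11128256 -159.78145012  173.82508756]
scene [ 5.74050321e+02 -2.18004824e+02 -1.08127311e-01] resid 0.6387316967632728 pocket [[ 580.7 -156.4  173. ]]
side [ 5.69796187e+02 -2.19685716e+02 -1.12574026e-01] resid 0.44099848001138753 pocket [[ 576.8 -158.1  173. ]]
both [ 5.71224470e+02 -2.18604294e+02 -1.12156082e-01] resid 1.1990241579392773 pocket [[ 578.2 -157.   173. ]]
```

```bash
cat >> h.py <<'E'
def cmd(cur,tgt):
    """cur,tgt = x,y,z,yaw (mm, rad): rows' tx,ty,tz cm, turn deg (tool down)"""
    d=np.array(tgt[:3])-np.array(cur[:3]); c,s=np.cos(cur[3]),np.sin(cur[3])
    w=np.array([c*d[0]+s*d[1], s*d[0]-c*d[1], -d[2]])/10
    return np.r_[w.round(2), round(float(-np.degrees(tgt[3]-cur[3])),1)]
def cur():
    s=r.sense(); return np.r_[s["eef_pos"],s["tcp_rot"][2]]
E
python3 - <<'E'
from h import *
import pickle
f,g=pickle.load(open("fg.pkl","rb"))
c=lambda p,x0,y0,s:np.array(p,float)/s+np.array([x0,y0])-0.5+0.5/s
print("pipe",tri([(f,c((475,265),235,150,6)),(g,c((467,160),195,125,6))]))
print(cmd((138.7,-609.4,231.3,.224),(577.5,213,240,2.84)))
E
```

```text
pipe [678.18794815 186.614539    82.56037475]
[  61.05  -70.44   -0.87 -149.9 ]
```

Call:
move_arm:
  targets: [-0.2, 0, 0, -3, 0, -0.2, 61, -70.4, -3, -150, -0.2, 61, -70.4, -3, -150, -0.2, 61, -70.4, -3, -150, -0.2, 61, -70.4, -3, -150, -0.2, 61, -70.4, -3, -150, -0.2, 61, -70.4, -3, -150, -0.2, 61, -70.4, -3, -150, -0.2, 61, -70.4, -3, -150, -0.2, 61, -70.4, -3, -150]
  squeeze: 30

```text
clock: 3.3
eef_pos: [351.2, -210.7, 261.7]
tcp_rot: [3.141, 0.001, 1.58]
contact_force: [0.6, -0.1, -0.4]
opening: 0.402
```

```bash
python3 - <<'E'
from h import *
print(cur(),cmd(cur(),(577.5,213,240,2.84)),r.sense()["qpos"].round(2))
E
```

```text
[ 351.1518171  -210.68027183  261.68132214    1.57958376] [ 42.17  23.01   2.17 -72.2 ] [-0.54 -0.03  2.03  0.    1.14 -0.55]
```

Call:
move_arm:
  targets: [-0.2, 42.2, 23, 0, -72, -0.2, 42.2, 23, 0, -72, -0.2, 42.2, 23, 0, -72, -0.2, 42.2, 23, 0, -72, -0.2, 42.2, 23, 0, -72, -0.2, 42.2, 23, 0, -72, -0.2, 42.2, 23, 2, -72, -0.2, 42.2, 23, 2, -72, -0.2, 42.2, 23, 4, -72, -0.2, 42.2, 23, 4, -72]

```text
clock: 4.3
eef_pos: [580.2, 213.1, 220.5]
tcp_rot: [3.141, 0.0, 2.834]
contact_force: [0.5, -0.1, -0.5]
opening: 0.398
```

```bash
python3 - <<'E'
from h import *
print(cur(),cmd(cur(),(577.5,213,200,2.84)))
f=r.grab_frame("wrist"); cv2.imwrite("pics/c1.png",f["img"])
L=[[589.2,208.4,115.5],[624.6,197.6,115.5],[576.8,212.2,133]]
print(proj(f,L))
E
```

```text
[580.24110377 213.13171451 220.50474248   2.83380208] [ 0.26 -0.1   2.05 -0.4 ]
[[257.16407953 193.30777033]
 [257.68309684 235.11862948]
 [256.89486588 183.55650996]]
```

View pics/c1.png

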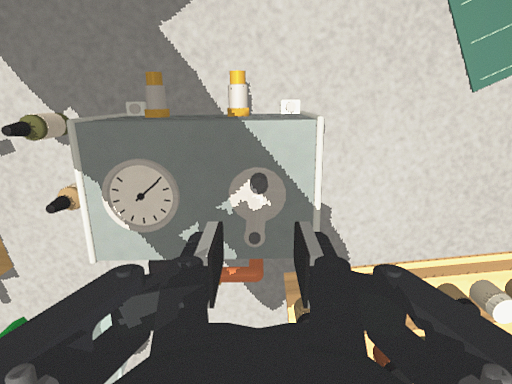

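```bash
python3 - <<'E'
from h import *
f=r.grab_frame("wrist")
crop(f,60,100,280,180,2.8,"pics/c2.png")
print("knobtop",atz(f,(259,182),133),"pivot",atz(f,(254.5,238.5),117),"disc",atz(f,(258.5,194),115.5))
for d in r.mark_of(f,"cover_knob")+r.mark_of(f,"cover_pivot")+r.mark_of(f,"shaft_mouth"): print(d["position"],d["conf"])
E
```

```text
knobtop [576.6340695  217.49692093 133.        ] pivot [626.16187503 197.86622104 117.        ] disc [590.50332454 212.72381098 115.5       ]
[575.1, 218.8, 125.6] 0.57
[625.6, 195.2, 110.3] 0.78
[587.7, 206.7, 106.4] 0.73
```

View pics/c2.png

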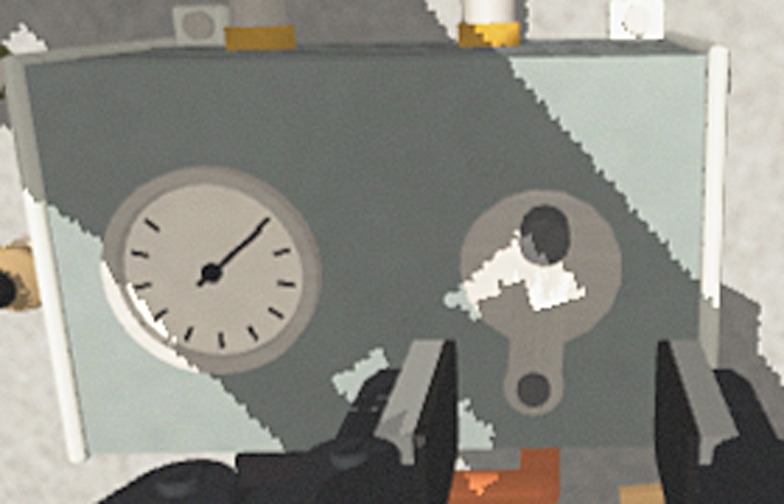

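Call:
move_arm:
  targets: [-0.3, 0.4, 0.2, 4, 0, -0.3, 0.4, 0.2, 7, 0, -0.3, 0.4, 0.2, 9, 0, -0.3, 0.4, 0.2, 10.3, 0, -0.3, 0.4, 0.2, 10.3, 0]

```text
clock: 5.05
eef_pos: [575.3, 212.2, 117.4]
tcp_rot: [-3.14, -0.002, 2.829]
contact_force: [-0.3, 0.3, 1.0]
opening: 0.352
```

```bash
python3 - <<'E'
from h import *
print(cur(),r.sense()["contact_force"],r.sense()["opening"])
f=r.grab_frame("wrist");g=r.grab_frame("side"); cv2.imwrite("pics/d1.png",np.vstack([f["img"][100:300],cv2.resize(g["img"][110:210,150:350],(512,256))]))
P=np.array([625.5,197.5]);c=cur()
for a in np.linspace(0,1.72,19)[1:]:
    th=2.77-a; k=P+50*np.array([np.cos(th),np.sin(th)])
    print(round(a,2),cmd(c,(k[0],k[1],117,2.834-a)))
E
```

```text
[575.26879516 212.2096233  117.44595279   2.82935011] [-0.33882148  0.26350036  0.972818  ] 0.3524988065196525
0.1 [-0.19  0.79  0.23  5.2 ]
0.19 [-0.29  1.26  0.23 10.7 ]
0.29 [-0.43  1.72  0.23 16.2 ]
0.38 [-0.61  2.16  0.23 21.7 ]
0.48 [-0.83  2.58  0.23 27.1 ]
0.57 [-1.1   2.98  0.23 32.6 ]
0.67 [-1.4   3.35  0.23 38.1 ]
0.76 [-1.73  3.69  0.23 43.6 ]
0.86 [-2.1   4.    0.23 49.  ]
0.96 [-2.49  4.27  0.23 54.5 ]
1.05 [-2.91  4.5   0.23 60.  ]
1.15 [-3.35  4.69  0.23 65.5 ]
1.24 [-3.8   4.84  0.23 70.9 ]
1.34 [-4.27  4.94  0.23 76.4 ]
1.43 [-4.74  5.    0.23 81.9 ]
1.53 [-5.22  5.02  0.23 87.4 ]
1.62 [-5.69  4.99  0.23 92.8 ]
1.72 [-6.17  4.91  0.23 98.3 ]
```

View pics/d1.png

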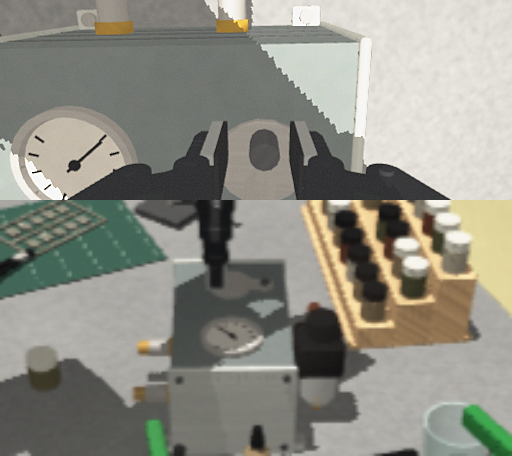

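Call:
move_arm:
  targets: [-0.3, -0.2, 0.8, 0, 5, -0.3, -0.3, 1.3, 0, 10.5, -0.3, -0.4, 1.7, 0, 16, -0.3, -0.6, 2.2, 0, 21.5, -0.3, -0.8, 2.6, 0, 27, -0.3, -1.1, 3.0, 0, 32.5, -0.3, -1.4, 3.35, 0, 38, -0.3, -1.7, 3.7, 0, 43.5, -0.3, -2.1, 4.0, 0, 49, -0.3, -2.5, 4.3, 0, 54.5]

```text
clock: 6.15
eef_pos: [613.9, 246.8, 120.2]
tcp_rot: [3.14, 0.0, 1.875]
contact_force: [-0.3, -0.8, -0.4]
opening: 0.351
```

```bash
python3 - <<'E'
from h import *
print(cur(),r.sense()["contact_force"])
f=r.grab_frame("wrist");g=r.grab_frame("side"); cv2.imwrite("pics/d2.png",np.vstack([f["img"][100:300],cv2.resize(g["img"][110:210,150:350],(512,256))]))
P=np.array([625.5,197.5]);c=cur()
print(np.degrees(np.arctan2(c[1]-P[1],c[0]-P[0])))
for a in np.linspace(0.96,1.8,10)[1:]:
    th=2.77-a; k=P+50*np.array([np.cos(th),np.sin(th)])
    print(round(a,2),cmd(c,(k[0],k[1],117,2.834-a)))
E
```

```text
[613.94819936 246.75397388 120.15656974   1.87523361] [-0.33881828 -0.77156512 -0.36558051]
102.65147663496529
1.05 [-0.12  0.37  0.31  5.6 ]
1.15 [-0.22  0.82  0.31 10.9 ]
1.24 [-0.35  1.27  0.31 16.2 ]
1.33 [-0.53  1.7   0.31 21.6 ]
1.43 [-0.75  2.11  0.31 26.9 ]
1.52 [-1.01  2.5   0.31 32.3 ]
1.61 [-1.3   2.86  0.31 37.6 ]
1.71 [-1.62  3.2   0.31 43.  ]
1.8 [-1.98  3.5   0.31 48.3 ]
```

View pics/d2.png

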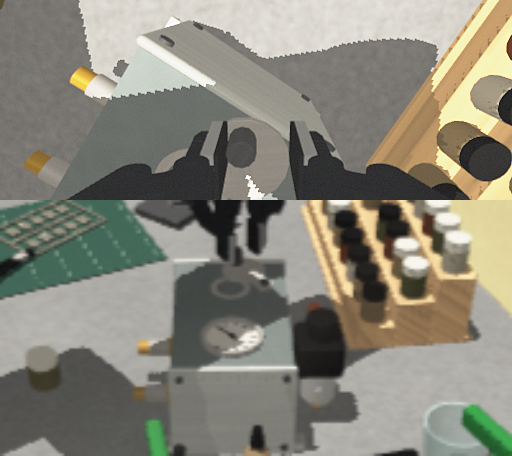

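Call:
move_arm:
  targets: [-0.3, -0.1, 0.4, 0, 5.5, -0.3, -0.2, 0.8, 0, 11, -0.3, -0.35, 1.3, 0, 16, -0.3, -0.5, 1.7, 0, 21.5, -0.3, -0.75, 2.1, 0, 27, -0.3, -1.0, 2.5, 0, 32, -0.3, -1.3, 2.9, 0, 37.5, -0.3, -1.6, 3.2, 0, 43, -0.3, -2.0, 3.5, 0, 48, -0.3, -2.2, 3.7, 0, 50]

```text
clock: 7.25
eef_pos: [655.5, 237.0, 119.5]
tcp_rot: [3.141, -0.001, 1.006]
contact_force: [-1.3, -0.0, 0.1]
opening: 0.349
```

```bash
python3 - <<'E'
from h import *
print(cur(),r.sense()["contact_force"])
f=r.grab_frame("wrist");g=r.grab_frame("side"); cv2.imwrite("pics/d3.png",np.vstack([f["img"][100:300],cv2.resize(g["img"][110:210,150:350],(512,256))]))
E
```

```text
[655.47734754 237.01925339 119.51289427   1.00622198] [-1.33953074 -0.02240785  0.13366689]
```

View pics/d3.png

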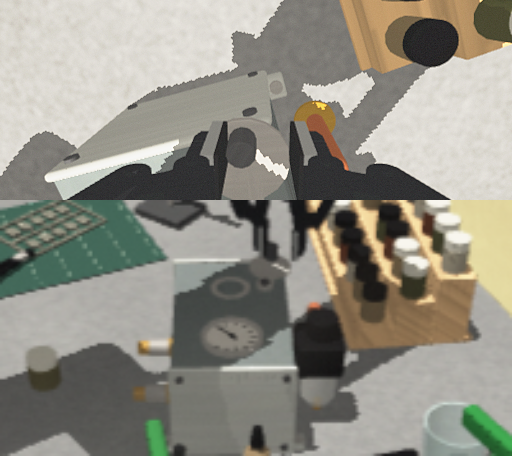

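Call:
move_arm:
  targets: [-0.3, -0.1, 0.4, 0, 2, -0.3, -0.1, 0.4, 0, 2, -0.3, -0.1, -0.1, 0, 2, -0.3, -0.1, -0.1, -4, 2, -0.3, -0.1, -0.1, -8, 0, -0.3, -2, 4, -12, -5, -0.3, -4, 6, -12, -15, -0.3, -5.5, 7, -12, -25, -0.3, -5.5, 7, -12, -25, -0.3, -5.5, 7, -12, -25]

```text
clock: 8.35
eef_pos: [684.8, 152.1, 238.6]
tcp_rot: [3.141, 0.0, 1.443]
contact_force: [-0.1, 0.2, -0.8]
opening: 0.353
```

```bash
python3 - <<'E'
from h import *
print(cur(),r.sense()["contact_force"])
f=r.grab_frame("wrist");g=r.grab_frame("side");h=r.grab_frame("scene")
import pickle; pickle.dump((f,g,h),open("e.pkl","wb"))
cv2.imwrite("pics/e1.png",f["img"])
crop(g,220,125,60,60,6,"pics/e2.png")
for fr in (f,g,h):
  for t in ("shaft_mouth","cover_knob","cover_pivot"):
    print(t,[(np.round(d["position"]),round(d["conf"],2)) for d in r.mark_of(fr,t)][:2])
E
```

```text
[684.84135188 152.11419141 238.64139878   1.4428335 ] [-0.08458503  0.19044729 -0.75529906]
shaft_mouth [(array([590., 210., 107.]), 0.57)]
cover_knob []
cover_pivot [(array([624., 194., 111.]), 0.94)]
shaft_mouth [(array([590., 209., 113.]), 0.55)]
cover_knob [(array([385., 250.,  -2.]), 0.32)]
cover_pivot [(array([622., 195., 112.]), 0.75)]
shaft_mouth [(array([591., 207., 108.]), 0.93), (array([ 564., -284.,   10.]), 0.58)]
cover_knob [(array([650., 240., 127.]), 0.65)]
cover_pivot [(array([625., 192., 108.]), 0.9)]
```

View pics/e1.png

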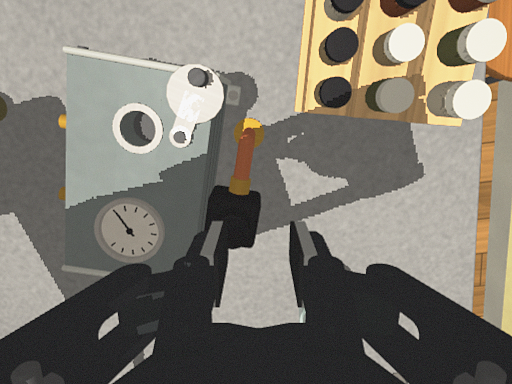

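View pics/e2.png

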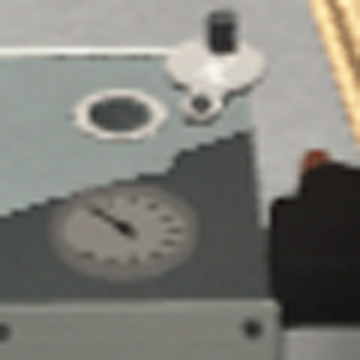

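```bash
python3 - <<'E'
from h import *
import pickle
f,g,h=pickle.load(open("e.pkl","rb"))
T=f["world_to_cam"]; C=-T[:3,:3].T@T[:3,3]; c=cur(); print("cam",C, "fwd",T[2,:3])
d=C[:2]-c[:2]; y=c[3]; print("offset tool x,y",np.cos(y)*d[0]+np.sin(y)*d[1],np.sin(y)*d[0]-np.cos(y)*d[1],C[2]-c[2])
print("mouth wrist",atz(f,(138,128.5),110.5),"side",atz(g,np.array([120,115])/6+[219.6,124.6],110.5))
a=atz(f,(64.5,52),110);b=atz(f,(66,270),110);print(a,b,np.arctan2(b[1]-a[1],b[0]-a[0])+np.pi/2)
E
```

```text
cam [693.76911064 216.5853076  381.71119316] fwd [-0.03254434 -0.26042506 -0.96494541]
offset tool x,y 64.02830296917804 0.9096905591327609 143.47617146604202
mouth wrist [589.97703314 204.65131712 110.5       ] side [588.31020816 207.48682565 110.5       ]
[545.29911984 271.14614225 110.        ] [491.13204562  82.08676549 110.        ] -0.27903356224666753
```

```bash
python3 - <<'E'
from h import *
print(cmd(cur(),(570,147,190,1.28)))
E
```

```text
[ -2.08 -11.3    4.82   9.3 ]
```

Call:
move_arm:
  targets: [-0.3, -2.1, -11.3, 0, 9, -0.3, -2.1, -11.3, 2, 9, -0.3, -2.1, -11.3, 4.8, 9, -0.3, -2.1, -11.3, 4.8, 9, -0.3, -2.1, -11.3, 4.8, 9]

```text
clock: 9.45
eef_pos: [570.9, 146.8, 191.0]
tcp_rot: [3.141, -0.0, 1.286]
contact_force: [0.5, 0.0, -0.4]
opening: 0.351
```

```bash
python3 - <<'E'
from h import *
print(cur())
f=r.grab_frame("wrist")
import pickle; pickle.dump(f,open("e3.pkl","wb"))
T=f["world_to_cam"]; C=-T[:3,:3].T@T[:3,3]; print(C)
uv=proj(f,[[589.2,208.4,110]])[0]; print(uv, proj(f,[[589.2,208.4,31]]))
x,y=int(uv[0])-50,max(0,int(uv[1])-50)
print(x,y)
im=cv2.convertScaleAbs(f["img"],alpha=1.0)
cv2.imwrite("pics/e4.png",np.hstack([cv2.resize(im[y:y+100,x:x+100],(400,400),interpolation=cv2.INTER_CUBIC),cv2.resize(cv2.convertScaleAbs(f["img"],alpha=3)[y:y+100,x:x+100],(400,400),interpolation=cv2.INTER_CUBIC)]))
E
```

```text
[570.87098491 146.81312247 190.9733932    1.28599358]
[589.92733432 209.13118298 334.05042235]
[257.18132209  99.33808661] [[257.36945633  98.97991439]]
207 49
```

View pics/e4.png

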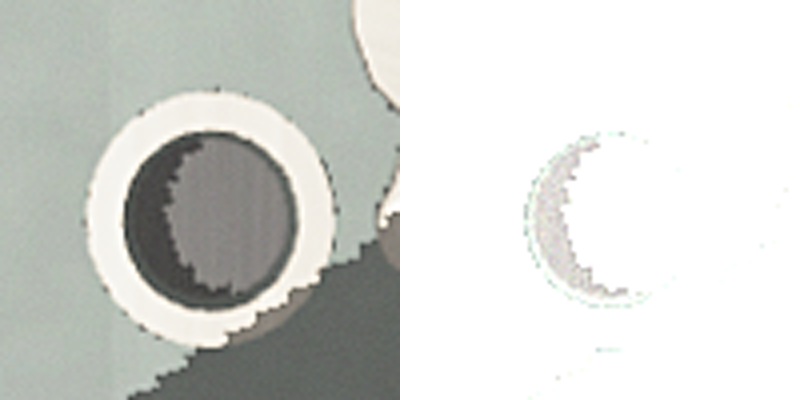

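```bash
python3 - <<'E'
from h import *
import pickle
f=pickle.load(open("e3.pkl","rb"))
p=f["img"][78:132,232:288].astype(float)
a=np.clip((p-40)*4,0,255).astype(np.uint8)
b=np.clip((p-90)*5,0,255).astype(np.uint8)
cv2.imwrite("pics/e5.png",np.hstack([cv2.resize(q,None,fx=7,fy=7,interpolation=cv2.INTER_NEAREST) for q in (a,b)]))
print(p[5:48:3,10:50:3,1].astype(int))
for u in [(259.75,104)]: print(atz(f,u,110.5))
E
```

```text
[[239 242 251 132  77  98 109  91 108 208 242 242 238 241]
 [242 237  80  68  62 114 141 132 133 113 116 248 238 239]
 [219  79  73  65 137 137 131 132 133 133 130 115 244 238]
 [ 81  70  75 127 133 137 134 133 135 130 137 123 182 239]
 [ 69  69  89 142 134 137 134 134 136 126 130 137  99 245]
 [ 74  73  68 138 137 134 131 131 133 132 134 136 109 229]
 [ 70  69 135 135 136 132 131 134 133 129 133 133 126 193]
 [ 74  73  83 137 137 135 137 135 130 132 129 133 127 168]
 [ 78  71  70 136 137 138 140 133 133 130 133 137 115 188]
 [ 69  72  76 145 137 138 138 135 134 129 131 137 105 244]
 [ 80  68  73  90 138 133 138 134 137 129 131 131 105 242]
 [ 93  74  71  75  59 137 133 134 138 134 134 101 212 238]
 [238  89  79  75  68 117 140 131 138 129 100 124 241 244]
 [241 240  80  92  74  75  64  73  75  82 196 246 235 128]
 [241 242 248 219  77  86  82  79 148 235 250 235 121 124]]
[590.0215887  204.95489003 110.5       ]
```

View pics/e5.png

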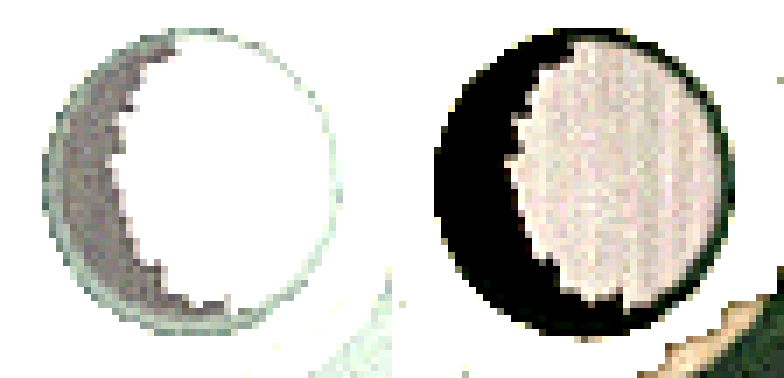

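```bash
python3 - <<'E'
from h import *
import pickle
f,g,h=pickle.load(open("e.pkl","rb")); e=pickle.load(open("e3.pkl","rb"))
s=atz(g,np.array([175,328])/4+[189.6,179.6],0); b=atz(g,np.array([105,345])/4+[189.6,179.6],0)
print("shadow",s,"base",b,"disp per mm",(s-b)/165)
p=f["img"][98:158,108:168].astype(float); q=cv2.resize(h["img"][160:190,275:310],None,fx=12,fy=12,interpolation=cv2.INTER_NEAREST)
cv2.imwrite("pics/e6.png",np.hstack([cv2.resize(p.astype(np.uint8),(360,360),interpolation=cv2.INTER_NEAREST),q[:360]]))
E
```

```text
shadow [475.38361073 -94.45935129   0.        ] base [ 4.34195560e+02 -9.35820043e+01  1.13686838e-13] disp per mm [ 2.49624552e-01 -5.31725449e-03 -6.89011138e-16]
```

View pics/e6.png

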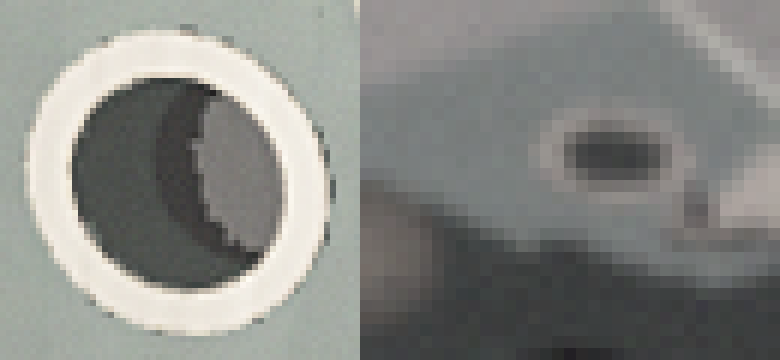

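```bash
python3 - <<'E'
from h import *
import pickle
f,g,h=pickle.load(open("e.pkl","rb")); e=pickle.load(open("e3.pkl","rb"))
I=e["img"]; print("disc",I[100:112,258:268].mean((0,1)), "shadow disc",I[100:106,242:246].mean((0,1)))
cv2.imwrite("pics/e7.png",I)
for t in ("stem_top","shaft_floor","shaft_mouth"):
    e2=r.grab_frame("wrist"); print(t,[(d["position"],round(d["conf"],2)) for d in r.mark_of(e2,t)][:3])
# disc boundary fit: lit edge radius
for dep in (20,25,30,40,60,98):
    a=atz(e,(232+(725-392)/7,78+180/7),110-dep); b=atz(e,(232+60/7,78+180/7),110-dep); print(dep,a.round(1),b.round(1),np.linalg.norm(a-b).round(1))
E
```

```text
disc [131.36666667 133.96666667 136.89166667] shadow disc [71.33333333 73.41666667 74.70833333]
stem_top []
shaft_floor []
shaft_mouth [([587.3, 206.6, 107.7], 0.82)]
20 [604.3 200.6  90. ] [576.4 208.8  90. ] 29.1
25 [604.6 200.5  85. ] [576.1 208.8  85. ] 29.7
30 [604.9 200.3  80. ] [575.8 208.8  80. ] 30.3
40 [605.5 199.9  70. ] [575.2 208.8  70. ] 31.5
60 [606.6 199.2  50. ] [574.1 208.7  50. ] 33.9
98 [608.9 197.9  12. ] [572.  208.7  12. ] 38.4
```

View pics/e7.png

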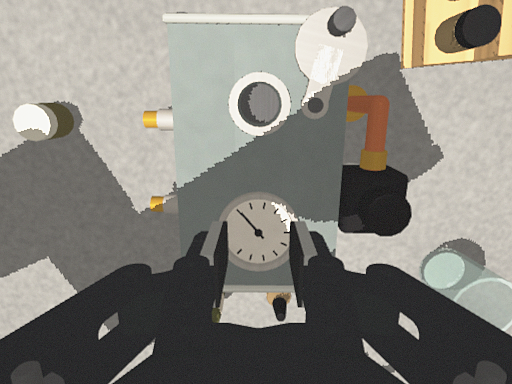

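```bash
python3 - <<'E'
from h import *
import pickle
e=pickle.load(open("e3.pkl","rb"))
crop(e,155,5,200,150,4,"pics/e8.png")
crop(e,155,150,200,150,4,"pics/e9.png")
E
```

```text
(no output)
```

View pics/e8.png

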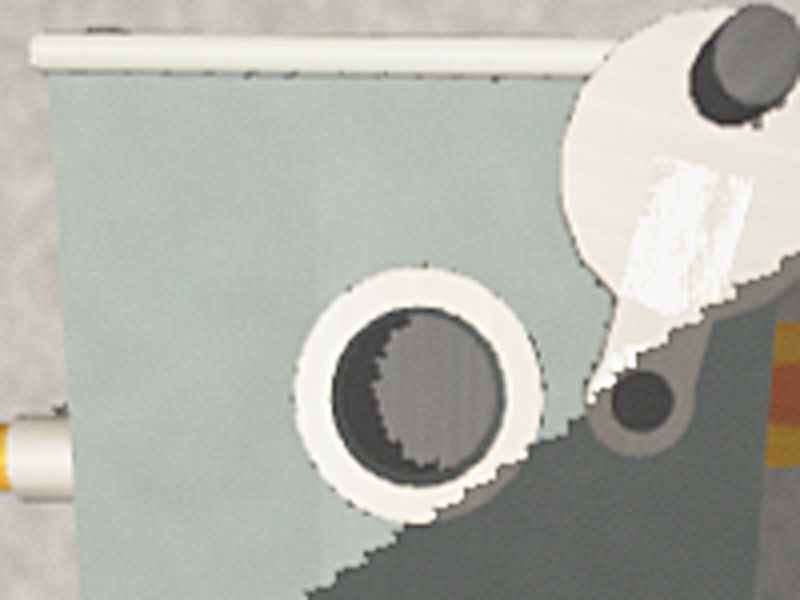

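View pics/e9.png

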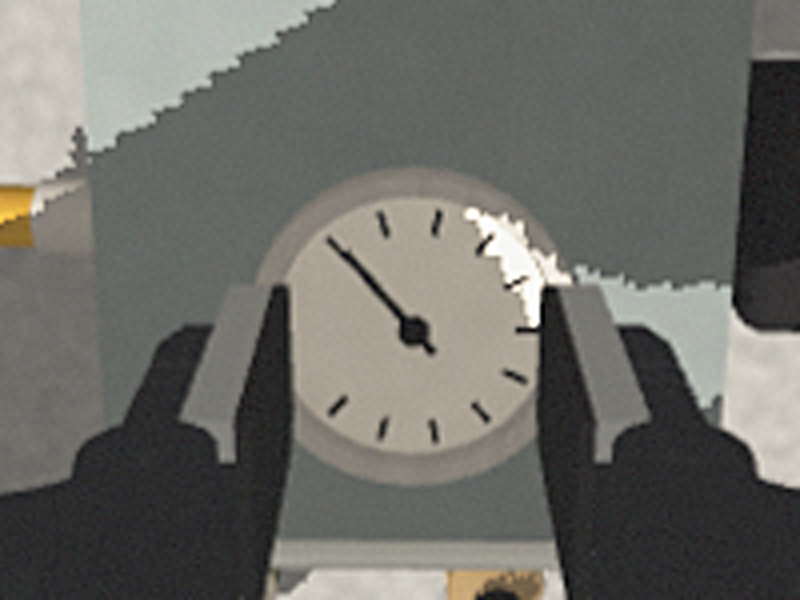

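```bash
python3 - <<'E'
from h import *
import pickle
from scipy.optimize import least_squares
e=pickle.load(open("e3.pkl","rb"))
c8=lambda p:np.array(p,float)/4+[155,5]-.375
c9=lambda p:np.array(p,float)/4+[155,150]-.375
M=atz(e,c8((418,397)),110.8);G=atz(e,c9((412,327)),115.5);P=atz(e,c8((643,401)),118)
print(M,G,P,"yaw from gauge-mouth",np.arctan2(-(M-G)[0],(M-G)[1]),np.linalg.norm((M-G)[:2]),"pivot-mouth",np.linalg.norm((P-M)[:2]),np.arctan2((P-M)[1],(P-M)[0]))
for A,B in ((c8((53,100)),c9((100,400))),(c8((772,330)),c9((727,400)))):
    a,b=atz(e,A,110),atz(e,B,110); print("edge yaw",np.arctan2((b-a)[0],-(b-a)[1]),
      )
    n=(b-a)[:2]/np.linalg.norm((b-a)[:2]); d=(M-a)[:2]; print("dist mouth-edge",abs(n[0]*d[1]-n[1]*d[0]))
a,b=atz(e,c8((60,76)),110),atz(e,c8((560,80)),110);print("top edge",np.arctan2((b-a)[1],(b-a)[0]))
E
```

```text
[589.63504271 205.15953618 110.8       ] [562.84553464 117.21672587 115.5       ] [625.16685386 194.24602929 118.        ] yaw from gauge-mouth -0.29569376026043287 91.93266898762582 pivot-mouth 37.17007177841769 -0.29800116439633717
edge yaw -0.30040900290094086
dist mouth-edge 59.76635121913411
edge yaw -0.2825763563413536
dist mouth-edge 59.84862708170007
top edge -0.2912160868434946
```

```bash
python3 - <<'E'
from h import *
print(cmd(cur(),(577.5,-156,255,-.12)))
E
```

```text
[-28.86   9.15  -6.41  80.5 ]
```

Call:
move_arm:
  targets: [1, 0, 0, -4, 8, 1, -5, 2, -8, 16, 1, -10, 3, -8, 24, 1, -15, 5, -8, 32, 1, -20, 6.5, -7, 40, 1, -25, 8, -6.5, 48, 1, -28.9, 9.1, -6.4, 56, 1, -28.9, 9.1, -6.4, 64, 1, -28.9, 9.1, -6.4, 72, 1, -28.9, 9.1, -6.4, 80.5]

```text
clock: 10.8
eef_pos: [576.2, -157.5, 254.4]
tcp_rot: [-3.142, -0.0, -0.127]
contact_force: [0.7, 0.8, -0.4]
opening: 1.0
```

```bash
python3 - <<'E'
from h import *
print(cur())
f=r.grab_frame("wrist"); cv2.imwrite("pics/g1.png",f["img"])
print(cur(),r.sense()["opening"])
for d in r.mark_of(f,"longkey_handle"): print(d["position"],d["conf"])
print(proj(f,[[577.5,-156,183],[577.5+45,-156-5,183],[577.5-45,-156+5,183]]))
E
```

```text
[ 5.76153436e+02 -1.57520130e+02  2.54353032e+02 -1.26871674e-01]
[ 5.76230423e+02 -1.57073673e+02  2.54421760e+02 -1.35620943e-01] 0.9984026587278599
[700.7, -156.6, 164.5] 0.81
[573.1, -159.3, 172.5] 0.76
[476.5, 10.3, -0.1] 0.25
[[254.11395742 194.50240086]
 [252.83242387 129.79468376]
 [255.26716069 252.73041299]]
```

View pics/g1.png

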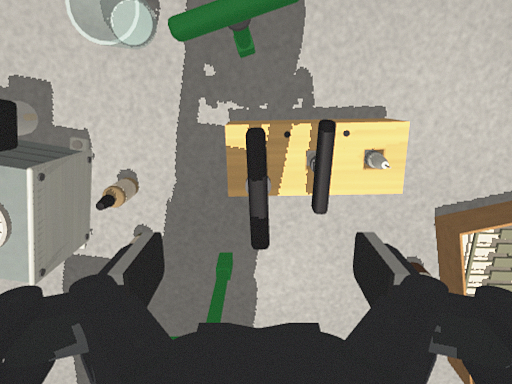

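```bash
python3 - <<'E'
from h import *
f=r.grab_frame("wrist"); crop(f,215,110,130,150,4,"pics/g2.png")
b=(f["img"].max(2)<60); b[:, :235]=0; b[:,285:]=0; b[:120]=0; b[255:]=0
n,l,s,c=cv2.connectedComponentsWithStats(b.astype(np.uint8)); i=1+np.argmax(s[1:,4]); print(s[i],c[i])
ys,xs=np.nonzero(l==i); vx,vy,x0,y0=cv2.fitLine(np.c_[xs,ys].astype(np.float32),cv2.DIST_L2,0,.01,.01).ravel()
top=(x0+(130-y0)*vx/vy,130);bot=(x0+(247-y0)*vx/vy,247)
A,B=atz(f,top,181),atz(f,bot,181);print(A,B,(A+B)/2,np.arctan2((A-B)[1],(A-B)[0]),cur())
E
```

```text
[ 247  128   23  122 1808] [258.21183628 184.76714602]
[ 621.99029353 -162.32255214  181.        ] [ 535.71272563 -154.66514305  181.        ] [ 578.85150958 -158.49384759  181.        ] -0.08852124189949985 [ 5.76250697e+02 -1.56529181e+02  2.54431723e+02 -1.16287288e-01]
```

View pics/g2.png

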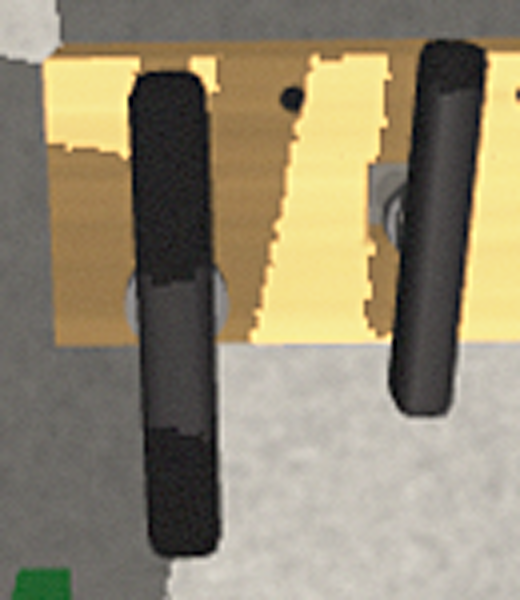

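Call:
move_arm:
  targets: [1, 0.2, 0.1, 3, -1.7, 1, 0.2, 0.1, 6, -1.7, 1, 0.2, 0.1, 8.5, -1.7, 1, 0.2, 0.1, 10, -1.7, 1, 0.2, 0.1, 10, -1.7, -1, 0.2, 0.1, 10, -1.7, -1, 0.2, 0.1, 10, -1.7, -1, 0.2, 0.1, 10, -1.7, -1, 0.2, 0.1, 10, -1.7, -1, 0.2, 0.1, 10, -1.7]
  squeeze: 60

```text
clock: 11.95
eef_pos: [578.2, -157.6, 154.9]
tcp_rot: [3.141, -0.001, -0.089]
contact_force: [-2.7, 1.1, 13.9]
opening: 0.156
```

```bash
python3 - <<'E'
from h import *
f=r.grab_frame("wrist");print(cur(),r.sense()); g=r.grab_frame("side")
cv2.imwrite("pics/g3.png",np.vstack([f["img"][100:350],cv2.resize(g["img"][180:300,220:360],(512,439))[:300]]))
E
```

```text
[ 5.78343670e+02 -1.57627179e+02  1.55019599e+02 -8.94398816e-02] {'clock': 12.0, 'qpos': array([-2.68623026e-01,  3.94572949e-01,  1.75860383e+00,  7.18324753e-05,
        9.87218590e-01,  1.39157373e+00]), 'qvel': array([ 0.00123003, -0.00055884,  0.00132813,  0.00187634,  0.00080518,
        0.00161367]), 'joint_efforts': array([-1.72264525e-01, -5.75701153e+01, -2.92489296e+01, -9.43332911e-02,
       -1.88356075e-01,  1.06753028e-02]), 'eef_pos': array([ 578.34367036, -157.6271787 ,  155.01959938]), 'tcp_rot': array([ 3.14143825e+00, -1.18879886e-03, -8.94398816e-02]), 'contact_force': array([-0.06135954,  0.73648052,  4.10075345]), 'wrist_torque': array([0.07849898, 0.12137795, 0.04796309]), 'opening': 0.15140494778173852}
```

View pics/g3.png

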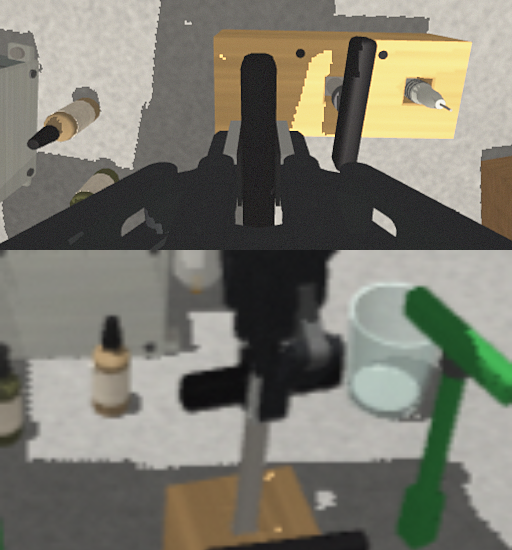

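Call:
move_arm:
  targets: [-1, 0, 0, -1.5, 0, -1, 0, 0, -3, 0, -1, 0, 0, -5, 0, -1, 0, 0, -7, 0, -1, 0, 0, -9, 0, -1, 0, 0, -11, 0, -1, 0, 0, -13, 0, -1, 0, 0, -14.5, 0, -1, 0, 0, -14.5, 0]

```text
clock: 12.95
eef_pos: [578.9, -157.8, 302.3]
tcp_rot: [3.141, -0.004, -0.09]
contact_force: [0.5, 0.5, -2.9]
opening: 0.155
```

```bash
python3 - <<'E'
from h import *
s=r.sense();print(cur(),s["contact_force"],s["opening"]);
f=r.grab_frame("scene");g=r.grab_frame("side");w=r.grab_frame("wrist")
cv2.imwrite("pics/h1.png",np.hstack([cv2.resize(f["img"][140:270,150:270],None,fx=3,fy=3),cv2.resize(g["img"][150:280,240:360],None,fx=3,fy=3)])); cv2.imwrite("pics/h2.png",w["img"])
for x in (f,g): print([(d["position"],d["conf"]) for d in r.mark_of(x,"longkey_foot")])
print(cmd(cur(),(589.4,206.7,300,-.297)))
E
```

```text
[ 5.78930262e+02 -1.57826399e+02  3.02291373e+02 -8.95160733e-02] [ 0.4878456   0.5021378  -2.88048931] 0.15458207572821525
[([579.9, -157.4, 158.5], 0.82), ([431.6, -93.8, -2.3], 0.76), ([695.0, -160.3, 1.8], 0.73)]
[([700.3, -161.5, 1.1], 0.82), ([438.5, -89.1, 0.7], 0.72), ([578.0, -156.2, 154.9], 0.62)]
[ -2.05 -36.37  -0.19  11.9 ]
```

View pics/h1.png

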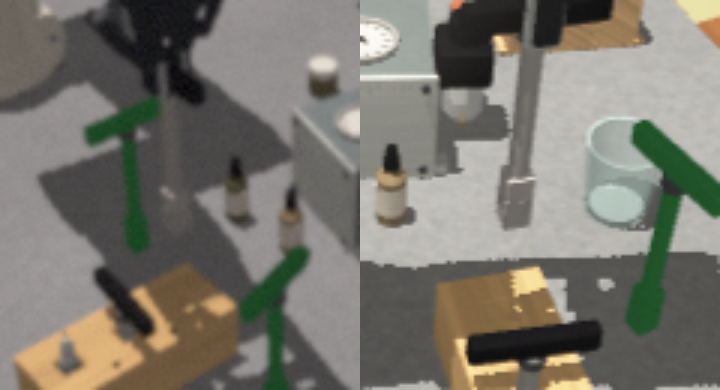

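View pics/h2.png

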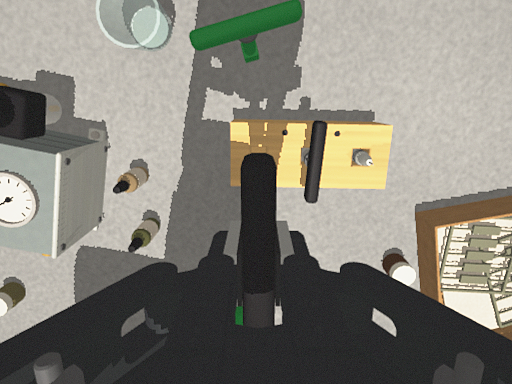

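Call:
move_arm:
  targets: [-1, -0.5, -3, -1, 2, -1, -1, -8, -1, 5, -1, -1.5, -13, -1, 8, -1, -2, -18, -1, 12, -1, -2, -23, -1, 12, -1, -2, -28, -1, 12, -1, -2, -33, -0.5, 12, -1, -2, -35.5, 0, 12, -1, -2, -36.3, 0, 12, -1, -2, -36.3, 0, 12]

```text
clock: 14.2
eef_pos: [590.0, 206.5, 298.2]
tcp_rot: [3.14, 0.001, -0.297]
contact_force: [-0.6, -0.9, -2.4]
opening: 0.154
```

```bash
python3 - <<'E'
from h import *
s=r.sense();print(cur(),s["contact_force"],s["opening"]);
f=r.grab_frame("scene");g=r.grab_frame("side")
import pickle; pickle.dump((f,g),open("i.pkl","wb"))
cv2.imwrite("pics/i1.png",np.hstack([cv2.resize(f["img"][110:200,260:340],None,fx=5,fy=5,interpolation=cv2.INTER_CUBIC),cv2.resize(g["img"][70:160,210:290],None,fx=5,fy=5,interpolation=cv2.INTER_CUBIC)]))
for x in (f,g): print([(d["position"],d["conf"]) for d in r.mark_of(x,"longkey_foot")])
E
```

```text
[ 5.89984489e+02  2.06508743e+02  2.98186446e+02 -2.97143420e-01] [-0.56368065 -0.89835919 -2.43186114] 0.15368979374668512
[([436.4, -96.4, 0.7], 0.92), ([694.2, -161.0, 0.1], 0.88), ([589.9, 206.1, 151.0], 0.63)]
[([437.8, -88.2, -0.4], 0.7), ([701.5, -158.5, 5.1], 0.65), ([590.4, 207.1, 157.0], 0.57), ([584.5, 207.1, 111.5], 0.54)]
```

View pics/i1.png

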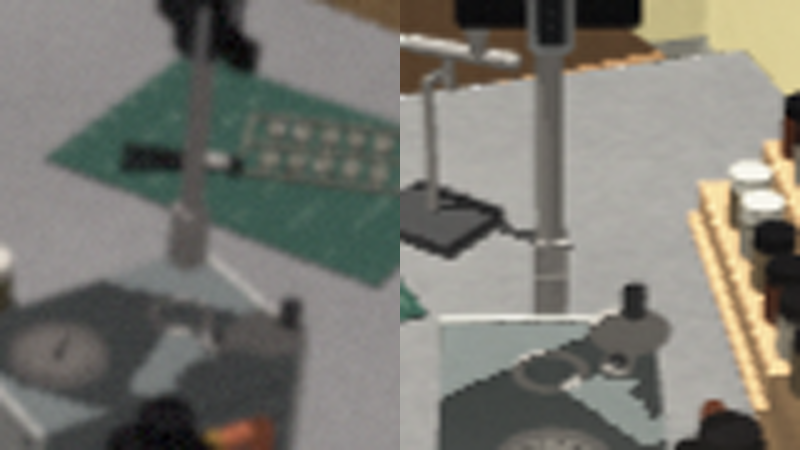

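```bash
python3 - <<'E'
from h import *
import pickle
f,g=pickle.load(open("i.pkl","rb"))
cv2.imwrite("pics/i2.png",np.hstack([cv2.resize(f["img"][145:190,280:315],None,fx=11,fy=11,interpolation=cv2.INTER_CUBIC),cv2.resize(g["img"][115:160,222:257],None,fx=11,fy=11,interpolation=cv2.INTER_CUBIC)]))
for fr in (f,g):
    z=151.9; a=-.297
    S=[[589.98+9*(np.cos(a)*i-np.sin(a)*j),206.5+9*(np.sin(a)*i+np.cos(a)*j),z] for i,j in ((1,1),(1,-1),(-1,-1),(-1,1))]
    print(proj(fr,S).round(1).tolist(),proj(fr,[[589.98,206.5,z],[589.98,206.5,110.5]]))
E
```

```text
[[300.9, 162.7], [296.2, 164.3], [293.0, 161.4], [297.7, 159.9]] [[296.93207101 162.0631025 ]
 [296.00210771 172.76644736]]
[[243.5, 129.0], [243.7, 132.5], [236.9, 132.5], [236.8, 129.0]] [[240.24643805 130.74773405]
 [240.28885218 143.85320702]]
```

View pics/i2.png

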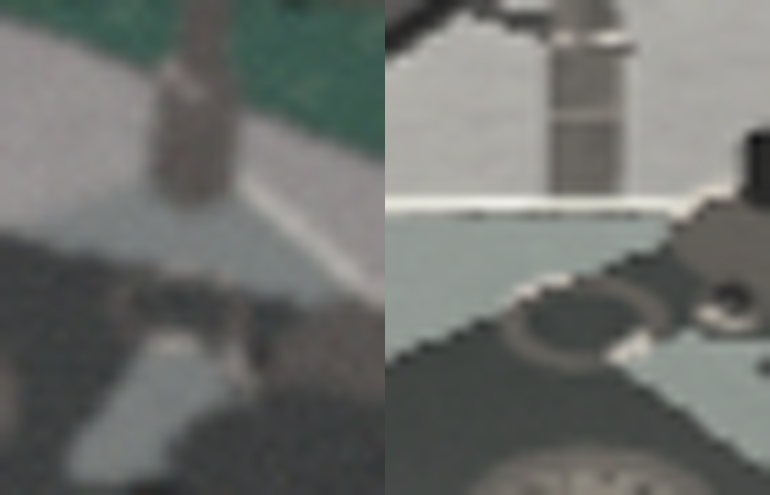

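Call:
move_arm:
  targets: [-1, 0, 0, 1, 0, -1, 0, 0, 2, 0, -1, 0, 0, 3, 0, -1, 0, 0, 3.6, 0, -1, 0, 0, 4.2, 0, -1, 0, 0, 4.7, 0, -1, 0, 0, 5.2, 0, -1, 0, 0, 5.7, 0, -1, 0, 0, 5.7, 0]

```text
clock: 15.3
eef_pos: [590.1, 205.8, 241.5]
tcp_rot: [3.141, 0.001, -0.299]
contact_force: [-0.1, -0.2, -3.0]
opening: 0.152
```

```bash
python3 - <<'E'
from h import *
s=r.sense();print(cur(),s["contact_force"],s["wrist_torque"],s["opening"]);
f=r.grab_frame("scene");g=r.grab_frame("side")
s=r.sense();print(cur(),s["contact_force"],s["wrist_torque"])
cv2.imwrite("pics/j1.png",np.hstack([cv2.resize(f["img"][145:190,280:315],None,fx=11,fy=11,interpolation=cv2.INTER_CUBIC),cv2.resize(g["img"][115:160,222:257],None,fx=11,fy=11,interpolation=cv2.INTER_CUBIC)]))
E
```

```text
[ 5.90105212e+02  2.05751973e+02  2.41501449e+02 -2.98831961e-01] [-0.10617859 -0.20164245 -3.04153017] [0.0013018  0.01010867 0.01299489] 0.15169787794828424
[ 5.90488789e+02  2.05899838e+02  2.42326030e+02 -2.98839335e-01] [-0.25999504  0.3605468  -2.43332026] [ 0.01442839  0.05196393 -0.00227033]
```

View pics/j1.png

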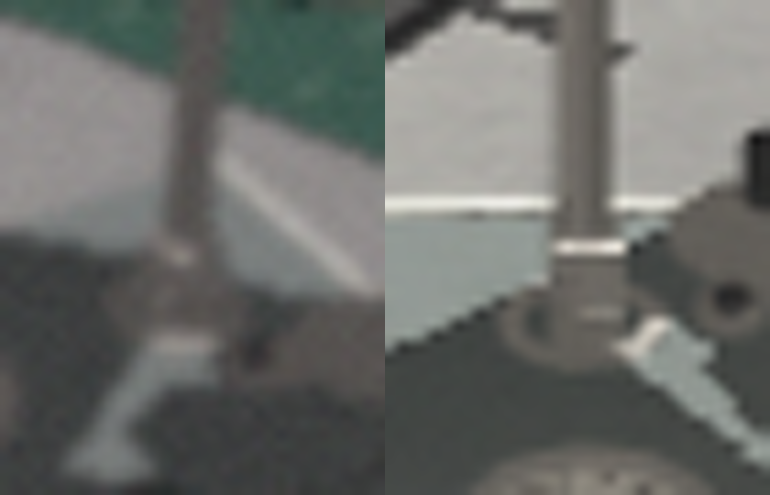

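Call:
move_arm:
  targets: [-1, -0.1, 0, 0.3, 0, -1, -0.1, 0, 0.7, 0, -1, -0.1, 0, 1.1, 0, -1, -0.1, 0, 1.5, 0, -1, -0.1, 0, 1.8, 0]

```text
clock: 15.9
eef_pos: [589.4, 206.0, 223.7]
tcp_rot: [3.141, 0.0, -0.299]
contact_force: [0.3, 0.6, -3.2]
opening: 0.156
```

Call:
move_arm:
  targets: [-1, 0, 0, 0.3, 0, -1, 0, 0, 0.6, 0, -1, 0, 0, 0.9, 0, -1, 0, 0, 1.2, 0, -1, 0, 0, 1.5, 0]

```text
clock: 16.4
eef_pos: [589.5, 206.1, 209.1]
tcp_rot: [-3.142, -0.0, -0.299]
contact_force: [0.0, 0.6, -2.5]
opening: 0.147
```

Call:
move_arm:
  targets: [-1, 0, 0, 0.4, 0, -1, 0, 0, 0.8, 0, -1, 0, 0, 1.2, 0, -1, 0, 0, 1.6, 0, -1, 0, 0, 2.0, 0, -1, 0, 0, 2.4, 0, -1, 0, 0, 2.7, 0, -1, 0, 0, 2.7, 0]

```text
clock: 17.2
eef_pos: [589.2, 206.0, 181.7]
tcp_rot: [3.141, 0.001, -0.299]
contact_force: [0.5, 0.3, -2.1]
opening: 0.155
```

```bash
python3 - <<'E'
from h import *
f=r.grab_frame("scene");g=r.grab_frame("side")
s=r.sense();print(cur(),s["contact_force"],s["wrist_torque"])
cv2.imwrite("pics/k1.png",np.hstack([cv2.resize(f["img"][145:190,280:315],None,fx=11,fy=11,interpolation=cv2.INTER_CUBIC),cv2.resize(g["img"][115:160,222:257],None,fx=11,fy=11,interpolation=cv2.INTER_CUBIC)]))
E
```

```text
[ 5.89531381e+02  2.06118486e+02  1.82276144e+02 -2.98971414e-01] [-0.0117946  -0.21807665 -2.92557388] [ 0.083562   -0.06387794 -0.05096932]
```

View pics/k1.png

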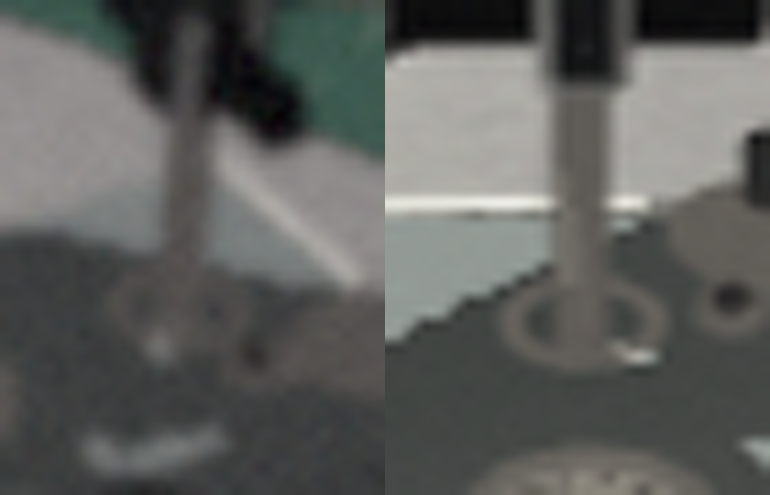

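Call:
move_arm:
  targets: [-1, 0, 0, 0.2, 0, -1, 0, 0, 0.4, 0, -1, 0, 0, 0.6, 0, -1, 0, 0, 0.8, 0, -1, 0, 0, 1.0, 0]

```text
clock: 17.8
eef_pos: [589.5, 206.1, 172.1]
tcp_rot: [3.142, 0.0, -0.299]
contact_force: [-0.2, 0.3, -2.5]
opening: 0.153
```

Call:
move_arm:
  targets: [-1, 0, 0, 0.15, 0, -1, 0, 0, 0.3, 0, -1, 0, 0, 0.45, 0, -1, 0, 0, 0.6, 0]

```text
clock: 18.2
eef_pos: [589.5, 206.1, 166.2]
tcp_rot: [-3.142, -0.0, -0.299]
contact_force: [0.1, 0.1, -1.6]
opening: 0.151
```

Call:
move_arm:
  targets: [-1, 0, 0, 0.15, 0, -1, 0, 0, 0.3, 0, -1, 0, 0, 0.45, 0, -1, 0, 0, 0.6, 0]

```text
clock: 18.6
eef_pos: [589.5, 206.1, 160.1]
tcp_rot: [3.142, 0.0, -0.299]
contact_force: [0.5, -0.3, -2.4]
opening: 0.149
```

Call:
move_arm:
  targets: [-1, 0, 0, 0.1, 0, -1, 0, 0, 0.2, 0, -1, 0, 0, 0.2, 0]

```text
clock: 18.9
eef_pos: [589.9, 206.3, 159.0]
tcp_rot: [-3.141, -0.001, -0.299]
contact_force: [-0.9, -0.8, 4.2]
opening: 0.15
```

Call:
move_arm:
  targets: [-1, 0, 0, 0.1, 0, -1, 0, 0, 0.1, 0]

```text
clock: 19.1
eef_pos: [590.3, 206.4, 159.0]
tcp_rot: [-3.14, -0.002, -0.299]
contact_force: [-1.5, -0.3, 11.6]
opening: 0.15
```

```bash
python3 - <<'E'
from h import *
f=r.grab_frame("scene");g=r.grab_frame("side")
s=r.sense();print(cur(),s["contact_force"],s["wrist_torque"])
cv2.imwrite("pics/l1.png",np.hstack([cv2.resize(f["img"][110:200,260:340],None,fx=5,fy=5,interpolation=cv2.INTER_CUBIC),cv2.resize(g["img"][70:160,200:280],None,fx=5,fy=5,interpolation=cv2.INTER_CUBIC)]))
for x in (f,g): print([(d["position"],d["conf"]) for d in r.mark_of(x,"longkey_handle")])
E
```

```text
[ 5.90264914e+02  2.06365908e+02  1.58989990e+02 -2.98922981e-01] [-1.66668376 -1.03760921 11.02457256] [-0.23123309  0.67335272 -0.00179493]
[([700.9, -155.9, 159.4], 0.98), ([435.3, -94.0, 162.1], 0.63), ([593.7, 205.5, 180.3], 0.6)]
[([698.7, -156.6, 165.6], 0.88), ([436.5, -96.5, 164.7], 0.84), ([592.9, 204.1, 177.2], 0.5)]
```

View pics/l1.png

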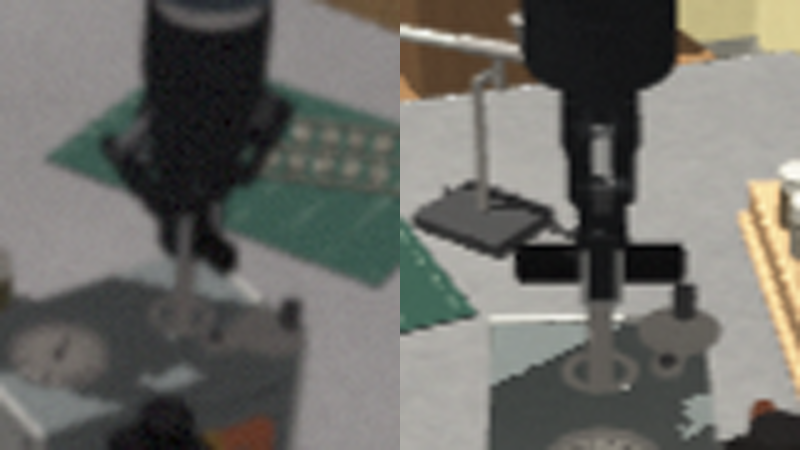

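Call:
move_arm:
  targets: [-1, -0.05, 0, -0.1, -4, -1, -0.05, 0, -0.1, -10, -1, -0.05, 0, -0.1, -16, -1, -0.05, 0, -0.1, -22, -1, -0.05, 0, -0.1, -28, -1, -0.05, 0, -0.1, -30, -1, -0.05, 0, -0.1, -30, -1, -0.05, 0, -0.1, -30]

```text
clock: 20.1
eef_pos: [589.7, 206.4, 159.0]
tcp_rot: [-3.141, -0.002, 0.223]
contact_force: [-0.4, -0.4, 4.9]
opening: 0.151
```

```bash
python3 - <<'E'
from h import *
s=r.sense();print(cur(),s["contact_force"],s["wrist_torque"],s["opening"])
g=r.grab_frame("side")
cv2.imwrite("pics/m1.png",cv2.resize(g["img"][90:180,200:300],None,fx=6,fy=6,interpolation=cv2.INTER_CUBIC))
E
```

```text
[5.89652840e+02 2.06444934e+02 1.59038802e+02 2.23301924e-01] [-0.42272937 -0.42233124  4.88823838] [-0.04773157 -0.02036464 -0.07265478] 0.15110356777248485
```

View pics/m1.png

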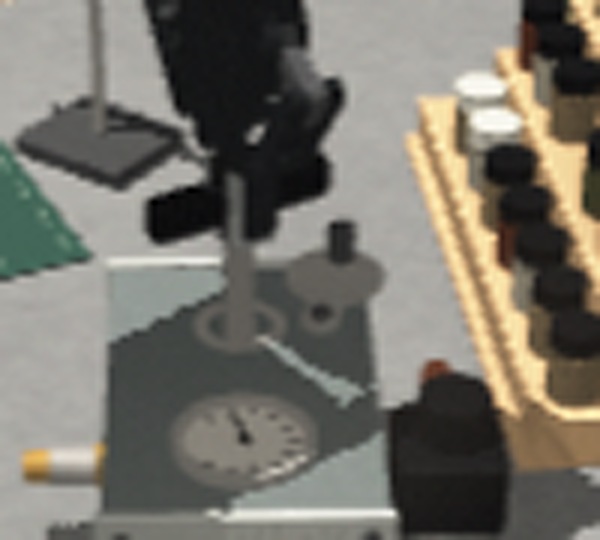

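Call:
move_arm:
  targets: [-1, 0, 0, 0, -6, -1, 0, 0, 0, -12, -1, 0, 0, 0, -18, -1, 0, 0, 0, -24, -1, 0, 0, 0, -30, -1, 0, 0, 0, -36, -1, 0, 0, 0, -42, -1, 0, 0, 0, -48, -1, 0, 0, 0, -54, -1, 0, 0, 0, -56]

```text
clock: 21.15
eef_pos: [589.5, 206.6, 159.0]
tcp_rot: [3.141, -0.001, 1.204]
contact_force: [-0.9, 0.4, 6.7]
opening: 0.15
```

```bash
python3 - <<'E'
from h import *
s=r.sense();print(cur(),s["contact_force"],s["wrist_torque"],s["qpos"].round(2))
E
```

```text
[589.46009817 206.64549872 159.00791947   1.20406942] [-0.90749239  0.41881154  6.73497523] [ 0.12074867  0.20907994 -0.15013986] [0.33 0.43 1.7  0.   1.02 0.7 ]
```

Call:
move_arm:
  targets: [-1, 0, 0, 0, -2, -1, 0, 0, 0, -4, -1, 0, 0, 0, -6, -1, 0, 0, 0, -7, -1, 0, 0, 0, -7]

```text
clock: 21.65
eef_pos: [589.5, 206.7, 159.0]
tcp_rot: [3.141, -0.001, 1.323]
contact_force: [-0.5, 1.8, 6.8]
opening: 0.152
```

```bash
python3 - <<'E'
from h import *
s=r.sense();print(cur(),s["contact_force"],s["wrist_torque"])
E
```

```text
[589.46495756 206.67006141 159.02894072   1.32306871] [-0.48299439  1.76428636  6.7614977 ] [ 0.21312512  0.22659462 -0.05990926]
```

Call:
move_arm:
  targets: [-1, 0, 0, 0, -2, -1, 0, 0, 0, -4, -1, 0, 0, 0, -4]

```text
clock: 21.95
eef_pos: [589.4, 206.7, 159.0]
tcp_rot: [3.141, -0.001, 1.393]
contact_force: [-1.2, 1.2, 5.8]
opening: 0.153
```

```bash
python3 - <<'E'
from h import *
s=r.sense();print(cur(),s["contact_force"],s["wrist_torque"])
E
```

```text
[589.39426597 206.66277509 159.013749     1.39345474] [-1.1823891   1.19714916  5.84854538] [ 0.17652146  0.29144459 -0.12827595]
```

Call:
move_arm:
  targets: [-1, 0, 0, 0, -2, -1, 0, 0, 0, -4, -1, 0, 0, 0, -4]

```text
clock: 22.25
eef_pos: [589.4, 206.7, 159.0]
tcp_rot: [3.141, -0.001, 1.463]
contact_force: [-0.6, -0.5, 6.0]
opening: 0.148
```

```bash
python3 - <<'E'
from h import *
s=r.sense();print(cur(),s["contact_force"],s["wrist_torque"])
g=r.grab_frame("side");w=r.grab_frame("wrist")
s=r.sense();print(cur(),s["contact_force"],s["wrist_torque"])
cv2.imwrite("pics/n1.png",cv2.resize(g["img"][90:180,200:300],None,fx=6,fy=6,interpolation=cv2.INTER_CUBIC))
cv2.imwrite("pics/n2.png",w["img"])
E
```

```text
[589.42742264 206.67733209 159.02908738   1.46334839] [-0.6150378  -0.46078267  6.01109373] [ 0.1882099   0.3177517  -0.07407121]
[589.41661465 206.68856537 159.01815431   1.46224116] [-0.66990694  0.44408194  6.8030109 ] [ 0.17699904  0.26662653 -0.12299028]
```

View pics/n1.png

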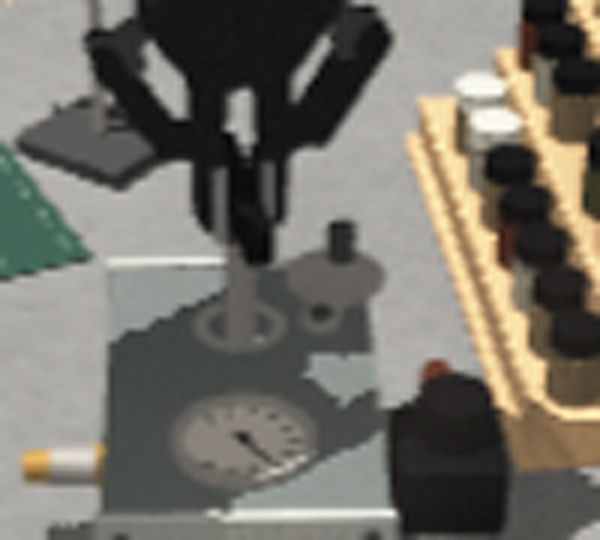

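View pics/n2.png

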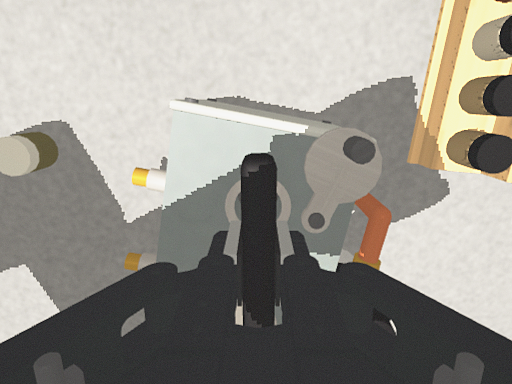

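Call:
move_arm:
  targets: [-1, 0, 0, 0, -2, -1, 0, 0, 0, -3, -1, 0, 0, 0, -3]

```text
clock: 22.65
eef_pos: [589.4, 206.7, 159.0]
tcp_rot: [3.141, -0.001, 1.515]
contact_force: [-1.9, 1.1, 6.3]
opening: 0.151
```

```bash
python3 - <<'E'
from h import *
s=r.sense();print(cur(),s["contact_force"],s["wrist_torque"])
E
```

```text
[589.40162914 206.69841676 159.03617996   1.51511983] [-1.89199942  1.13977274  6.33074995] [ 0.19200365  0.30068575 -0.08270907]
```

```bash
python3 - <<'E'
from h import *
import pickle
g=r.grab_frame("side");w=r.grab_frame("wrist");f=r.grab_frame("scene")
s=r.sense();print(cur(),s["contact_force"],s["wrist_torque"])
i=cv2.imread("pics/n1.png")[360:500,150:350]
a=cv2.resize(g["img"][90:180,200:300],None,fx=6,fy=6,interpolation=cv2.INTER_CUBIC)[360:500,150:350]
cv2.imwrite("pics/o1.png",cv2.resize(np.hstack([i,a]),None,fx=2,fy=2))
cv2.imwrite("pics/o2.png",w["img"])
E
```

```text
[589.37370378 206.67873924 159.01938538   1.51452321] [-1.19043111  0.99191111  5.80499569] [ 0.14152024  0.27187339 -0.10496367]
```

View pics/o1.png

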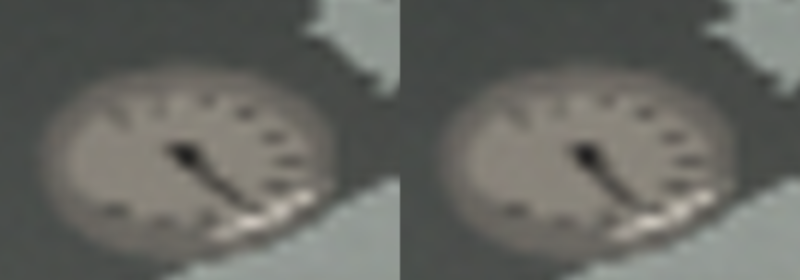

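View pics/o2.png

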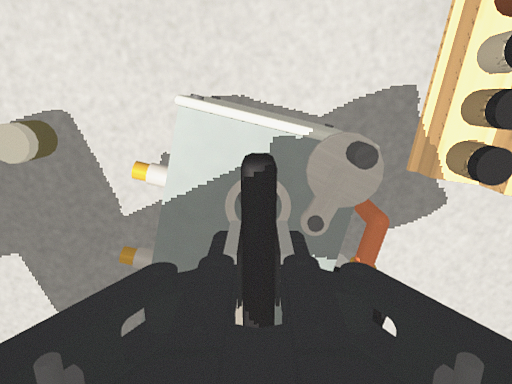

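```bash
python3 - <<'E'
from h import *
import pickle
e=pickle.load(open("e3.pkl","rb")); g=r.grab_frame("side")
c9=lambda p:np.array(p,float)/4+[155,150]-.375
m=lambda p:np.array(p,float)/6+[200,90]-.42
o=lambda p:m((p[0]/2+150,p[1]/2+360))
def ang(f,a,b):
    d=(atz(f,b,116)-atz(f,a,116))[:2]; return np.degrees(np.arctan2(d[1],d[0])+.297)
print("start",ang(e,c9((412,330)),c9((330,238))),"start side",ang(g,np.array([277,229])/6+[194.6,124.6],np.array([247,210])/6+[194.6,124.6]))
print("m",ang(g,m((244,438)),m((235,412))),"n",ang(g,o((185,155)),o((248,207))),"o",ang(g,o((185,155)),o((245,208))))
for t in ((120,118),(160,105),(208,100),(245,113),(275,137),(290,160),(278,185),(208,218),(160,220),(115,210)): print(t,round(ang(g,o((185,155)),o(t))))
E
```

```text
start 130.22668526438872 start side 131.87276489543027
m 100.53306244056672 n -55.51911110545923 o -57.33418300921133
(120, 118) 135
(160, 105) 105
(208, 100) 75
(245, 113) 49
(275, 137) 18
(290, 160) -5
(278, 185) -30
(208, 218) -79
(160, 220) -104
(115, 210) -128
```

Call:
move_arm:
  targets: [-1, 0, 0, 0, -2, -1, 0, 0, 0, -4, -1, 0, 0, 0, -6, -1, 0, 0, 0, -6]

```text
clock: 23.25
eef_pos: [589.4, 206.7, 159.0]
tcp_rot: [3.141, -0.001, 1.62]
contact_force: [-1.3, 0.2, 5.6]
opening: 0.15
```

```bash
python3 - <<'E'
from h import *
g=r.grab_frame("side");w=r.grab_frame("wrist")
s=r.sense();print(cur(),s["contact_force"],s["wrist_torque"])
a=cv2.resize(g["img"][90:180,200:300],None,fx=6,fy=6,interpolation=cv2.INTER_CUBIC)
cv2.imwrite("pics/p1.png",np.hstack([cv2.resize(a[360:500,150:350],(400,280)),cv2.resize(w["img"][140:330,180:340],(400,475))[:280]]) )
E
```

```text
[589.36526409 206.68192339 159.01597012   1.61913376] [-2.08156425  0.57775744  7.01556783] [ 0.2038593   0.35320608 -0.11774052]
```

View pics/p1.png

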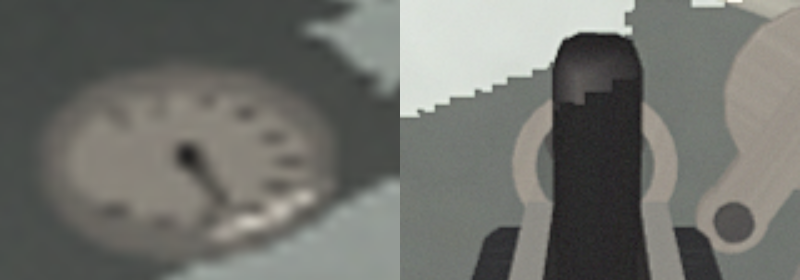

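Call:
move_arm:
  targets: [-1, 0, 0, 0, -2, -1, 0, 0, 0, -4, -1, 0, 0, 0, -6, -1, 0, 0, 0, -8, -1, 0, 0, 0, -8]

```text
clock: 23.85
eef_pos: [589.4, 206.7, 159.0]
tcp_rot: [3.141, -0.001, 1.76]
contact_force: [-1.3, 0.9, 5.8]
opening: 0.157
```

```bash
python3 - <<'E'
from h import *
g=r.grab_frame("side");w=r.grab_frame("wrist")
s=r.sense();print(cur(),s["contact_force"],s["wrist_torque"])
a=cv2.resize(g["img"][90:180,200:300],None,fx=6,fy=6,interpolation=cv2.INTER_CUBIC)
cv2.imwrite("pics/p2.png",np.hstack([cv2.resize(a[360:500,150:350],(400,280)),cv2.resize(w["img"][140:330,180:340],(400,475))[:280]]) )
E
```

```text
[589.32703502 206.68334565 159.03125062   1.75853907] [-0.89221168  0.74166105  6.29537637] [ 0.17657014  0.36326645 -0.29947434]
```

View pics/p2.png

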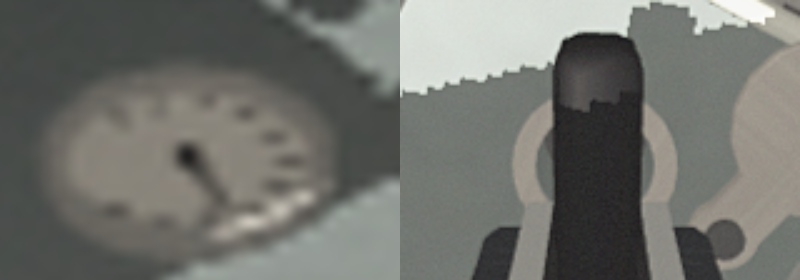

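Call:
move_arm:
  targets: [-1, 0, 0, 0, -3, -1, 0, 0, 0, -3, -1, 0, 0, 0, 0, -1, 0, 0, 0, 4, -1, 0, 0, 0, 6, -1, 0, 0, 0, 6]

```text
clock: 24.55
eef_pos: [589.4, 206.7, 159.0]
tcp_rot: [3.141, -0.001, 1.653]
contact_force: [-1.3, 1.2, 6.8]
opening: 0.148
```

```bash
python3 - <<'E'
from h import *
s=r.sense();print(cur(),s["contact_force"],s["wrist_torque"])
E
```

```text
[589.36126552 206.68168752 159.02219065   1.65309427] [-1.33262111  1.16816062  6.83716706] [ 0.19205041  0.30717372 -0.02628525]
```

Call:
move_arm:
  targets: [-1, 0, 0, -0.05, 0, -1, 0, 0, -0.05, 0, -0.5, 0, 0, -0.05, 0, 0, 0, 0, -0.05, 0, 0.2, 0, 0, -0.05, 0, 0.2, 0, 0, -0.05, 0, 0.2, 0, 0, -0.05, 0]

```text
clock: 25.25
eef_pos: [589.0, 206.2, 158.7]
tcp_rot: [-3.141, 0.0, 1.656]
contact_force: [-0.2, 0.2, 0.9]
opening: 0.596
```

```bash
python3 - <<'E'
from h import *
s=r.sense();print(cur(),s["contact_force"],s["wrist_torque"],s["opening"])
w=r.grab_frame("wrist");g=r.grab_frame("side")
a=cv2.resize(g["img"][90:180,200:300],None,fx=5,fy=5,interpolation=cv2.INTER_CUBIC)
cv2.imwrite("pics/q1.png",np.vstack([w["img"][100:330],cv2.resize(a,(512,460))[:360]]))
E
```

```text
[588.97240798 206.19067517 158.6644565    1.65580955] [-0.23864995  0.22525512  0.9086182 ] [0.00607229 0.04736706 0.00407708] 0.5960430569372054
```

View pics/q1.png

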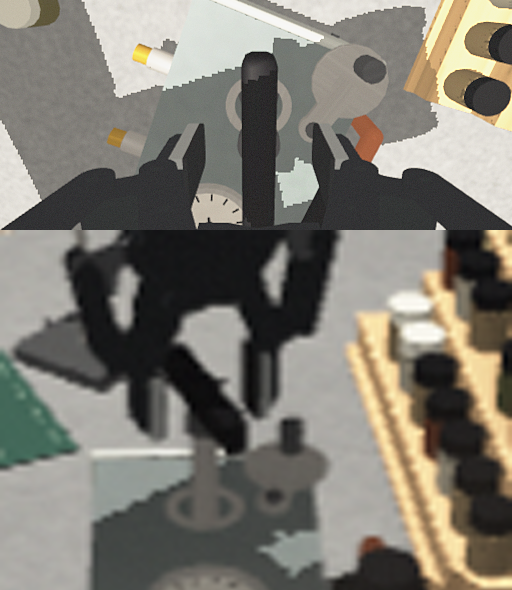

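Released cleanly; the key stands upright. Retract straight up and check.

Call:
move_arm:
  targets: [0.2, 0, 0, -1, 0, 0.2, 0, 0, -3, 0, 0.2, 0, 0, -6, 0, 0.2, 0, 0, -9, 0, 0.2, -3, 0, -12, 0, 0.2, -7, 0, -12, 0, 0.2, -10, 0, -12, 0, 0.2, -10, 0, -12, 0]

```text
clock: 26.15
eef_pos: [597.8, 103.5, 280.1]
tcp_rot: [3.14, 0.001, 1.653]
contact_force: [0.2, 0.4, -0.9]
opening: 0.596
```

```bash
python3 - <<'E'
from h import *
w=r.grab_frame("wrist");g=r.grab_frame("side");f=r.grab_frame("scene")
s=r.sense();print(cur(),s["contact_force"],s["clock"])
a=cv2.resize(g["img"][90:180,200:300],None,fx=5,fy=5,interpolation=cv2.INTER_CUBIC)
cv2.imwrite("pics/r1.png",w["img"]); cv2.imwrite("pics/r2.png",a)
for x in (f,g,w): print([(d["position"],round(d["conf"],2)) for d in r.mark_of(x,"longkey_handle")],[(d["position"],round(d["conf"],2)) for d in r.mark_of(x,"cover_knob")])
import pickle; pickle.dump((w,g,f),open("r.pkl","wb"))
E
```

```text
[597.547696   106.91341614 279.28360969   1.65523605] [-0.27989995  0.34366616 -0.37318812] 26.3
[([698.9, -160.0, 164.5], 0.85), ([435.1, -96.3, 162.8], 0.75), ([590.8, 204.6, 178.6], 0.47), ([384.8, 244.1, -1.1], 0.35)] [([650.8, 237.2, 126.2], 0.67), ([557.1, 17.1, -0.6], 0.37)]
[([434.7, -94.7, 166.4], 0.81), ([699.4, -157.4, 166.6], 0.64), ([593.4, 204.2, 176.4], 0.62), ([625.6, 193.7, 111.5], 0.25)] [([646.8, 238.0, 123.6], 0.71), ([594.5, 203.7, 178.1], 0.53)]
[([589.4, 204.3, 175.1], 0.69), ([625.2, 192.2, 110.5], 0.26)] [([646.3, 243.5, 126.7], 0.8)]
```

View pics/r1.png

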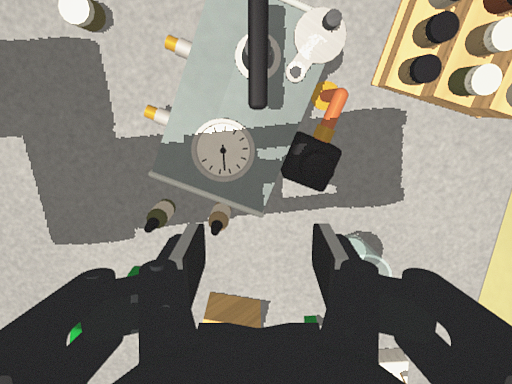

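View pics/r2.png

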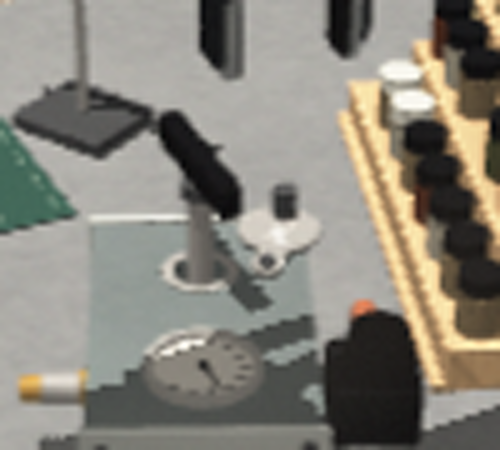

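```bash
python3 - <<'E'
from h import *
import pickle
w,g,f=pickle.load(open("r.pkl","rb"))
crop(w,150,0,200,220,3,"pics/s1.png")
E
```

```text
(no output)
```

View pics/s1.png

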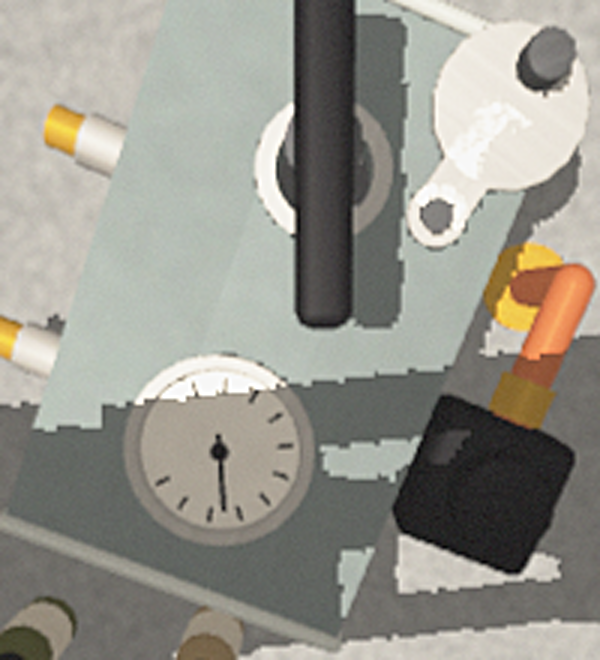

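```bash
python3 - <<'E'
from h import *
import pickle
w,g,f=pickle.load(open("r.pkl","rb")); e=pickle.load(open("e3.pkl","rb"))
c=lambda p:np.array(p,float)/3+[150,0]-.33
c9=lambda p:np.array(p,float)/4+[155,150]-.375
def ang(F,a,b):
    d=(atz(F,b,115.5)-atz(F,a,115.5))[:2]; return round(float((np.degrees(np.arctan2(d[1],d[0])+.297)+180)%360-180),1)
O=(219,451)
print("needle",ang(w,c(O),c((223,510))))
for t in ((163,483),(182,505),(210,515),(238,513),(265,500),(285,480),(287,445),(275,418),(255,397),(225,385),(195,388)): print(t,ang(w,c(O),c(t)))
print("e3"); O=(412,330)
print("needle",ang(e,c9(O),c9((330,238))))
for t in ((384,225),(437,223),(485,245),(515,283),(528,329),(515,377),(482,412),(434,432),(383,428),(338,406)): print(t,ang(e,c9(O),c9(t)))
a,b=atz(w,c((325,30)),187),atz(w,c((325,320)),187);print("handle yaw rel box deg",np.degrees(np.arctan2((a-b)[1],(a-b)[0])+.297))
cc,d=ray(w,c((325,180)));
E
```

```text
needle -66.1
(163, 483) -128.7
(182, 505) -103.6
(210, 515) -77.8
(238, 513) -52.9
(265, 500) -26.2
(285, 480) -2.4
(287, 445) 26.8
(275, 418) 52.0
(255, 397) 77.1
(225, 385) 104.9
(195, 388) 131.0
e3
needle 130.2
(384, 225) 104.6
(437, 223) 78.5
(485, 245) 52.2
(515, 283) 27.0
(528, 329) 1.2
(515, 377) -25.5
(482, 412) -51.0
(434, 432) -78.0
(383, 428) -104.6
(338, 406) -131.3
handle yaw rel box deg 111.76065828015025
```

Call:
move_arm:
  targets: [0.2, 5, 0, 0, 0, 0.2, 10, 0, 0, 0, 0.2, 10, 0, 1, 0, 0.2, 10, 0, 4, 0, 0.2, 10, 0, 8, 0, 0.2, 10, 0, 11, 0, 0.2, 10, 0, 12, 0, 0.2, 10, 0, 12, 0]

```text
clock: 27.4
eef_pos: [588.2, 205.9, 157.4]
tcp_rot: [-3.139, 0.001, 1.656]
contact_force: [0.1, 0.0, 0.3]
opening: 0.599
```

Call:
move_arm:
  targets: [-1, 0, 0, 0, 0, -1, 0, 0, 0, 0, -1, 0, 0, 0, 0, -1, 0, 0, 0, 0, -1, 0, 0, 0, -3, -1, 0, 0, 0, -6, -1, 0, 0, 0, -9, -1, 0, 0, 0, -9]
  squeeze: 100

```text
clock: 28.2
eef_pos: [589.8, 206.6, 160.8]
tcp_rot: [3.139, -0.001, 1.814]
contact_force: [-1.9, -0.4, 6.7]
opening: 0.145
```

```bash
python3 - <<'E'
from h import *
g=r.grab_frame("side")
for i in range(2):
    s=r.sense();print(cur(),s["contact_force"],s["wrist_torque"]); w=r.grab_frame("wrist")
cv2.imwrite("pics/t1.png",np.hstack([cv2.resize(g["img"][145:180,222:257],(350,350),interpolation=cv2.INTER_CUBIC),cv2.resize(w["img"][140:330,180:340],(350,416))[:350]]))
E
```

```text
[589.78870053 206.58121335 160.83286466   1.81281466] [-0.93099001 -0.64810212  5.40709929] [-0.02195762  0.39975017 -0.24290726]
[589.79221347 206.5941525  160.83603063   1.81253057] [-1.90937787  0.34177353  5.46971994] [-0.02607377  0.48271494 -0.23525422]
```

View pics/t1.png

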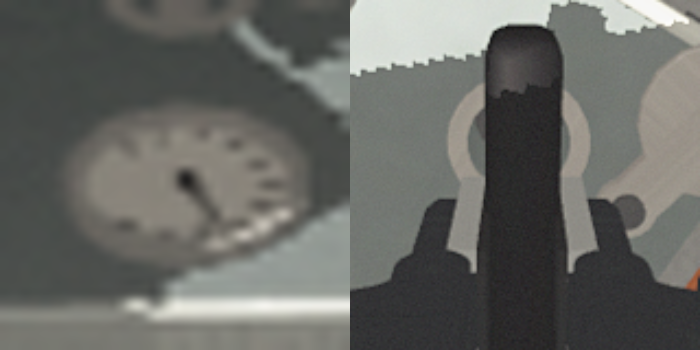

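Call:
move_arm:
  targets: [-1, 0, 0, 0, -3, -1, 0, 0, 0, -6, -1, 0, 0, 0, -9, -1, 0, 0, 0, -12, -1, 0, 0, 0, -12]

```text
clock: 28.85
eef_pos: [589.8, 206.6, 160.8]
tcp_rot: [3.139, 0.0, 2.024]
contact_force: [-1.1, -0.6, 5.5]
opening: 0.147
```

```bash
python3 - <<'E'
from h import *
g=r.grab_frame("side")
for i in range(2):
    s=r.sense();print(cur(),s["contact_force"],s["wrist_torque"]); w=r.grab_frame("wrist")
cv2.imwrite("pics/t2.png",np.hstack([cv2.resize(g["img"][145:180,222:257],(350,350),interpolation=cv2.INTER_CUBIC),cv2.resize(w["img"][140:330,180:340],(350,416))[:350]]))
E
```

```text
[589.77373759 206.53981991 160.83187663   2.02261866] [-1.23194159 -0.35288993  6.85140669] [-0.02250196  0.4729767   0.02008388]
[589.75485429 206.55793674 160.80953998   2.02230643] [-1.94920796 -0.17108152  5.75877822] [-0.0811745   0.42985086  0.01341224]
```

View pics/t2.png

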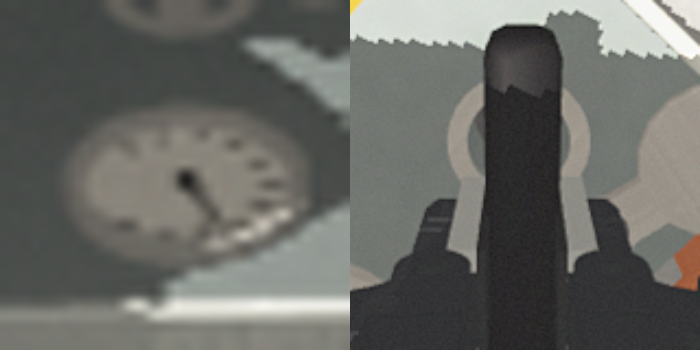

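Call:
move_arm:
  targets: [-1, 0, 0, 0, 5, -1, 0, 0, 0, 10, -1, 0, 0, 0, 15, -1, 0, 0, 0, 20, -1, 0, 0, 0, 20]

```text
clock: 29.5
eef_pos: [589.8, 206.5, 160.9]
tcp_rot: [3.139, -0.001, 1.67]
contact_force: [-1.5, -0.6, 6.7]
opening: 0.143
```

```bash
python3 - <<'E'
from h import *
g=r.grab_frame("side")
for i in range(2):
    s=r.sense();print(cur(),s["contact_force"],s["wrist_torque"]); w=r.grab_frame("wrist")
cv2.imwrite("pics/t3.png",np.hstack([cv2.resize(g["img"][145:180,222:257],(350,350),interpolation=cv2.INTER_CUBIC),cv2.resize(w["img"][140:330,180:340],(350,416))[:350]]))
E
```

```text
[589.80155096 206.53084335 160.82333985   1.67260647] [-1.56050527 -0.46101894  6.6963141 ] [-0.07673994  0.41787075  0.05070064]
[589.7901541  206.52298311 160.81694508   1.67318233] [-1.72696127 -0.42131057  6.10155644] [-0.15386506  0.40087432  0.0417998 ]
```

View pics/t3.png

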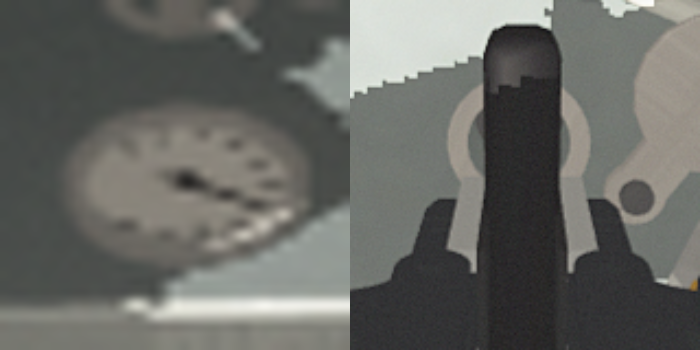

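Call:
move_arm:
  targets: [-1, 0, 0, -0.4, 0, -1, 0, 0, -0.8, 0, -1, 0, 0, -1.2, 0, -1, 0, 0, -1.6, 0, -1, 0, 0, -2.0, 0, -1, 0, 0, -2.6, 0, -1, 0, 0, -2.6, 0]

```text
clock: 30.35
eef_pos: [589.8, 206.4, 186.9]
tcp_rot: [3.139, -0.0, 1.673]
contact_force: [-1.0, -0.6, -1.2]
opening: 0.143
```

```bash
python3 - <<'E'
from h import *
g=r.grab_frame("side"); w=r.grab_frame("wrist")
s=r.sense();print(cur(),s["contact_force"],s["wrist_torque"])
crop(g,222,145,35,35,16,"pics/u1.png")
import pickle; pickle.dump((g,w),open("u.pkl","wb"))
cv2.imwrite("pics/u2.png",cv2.resize(g["img"][70:160,200:280],None,fx=6,fy=6,interpolation=cv2.INTER_CUBIC))
E
```

```text
[589.48804222 206.32575663 186.08284375   1.67331907] [-0.3505592 -0.1577394 -2.2472963] [-0.12567873  0.13592389  0.02010803]
```

View pics/u1.png

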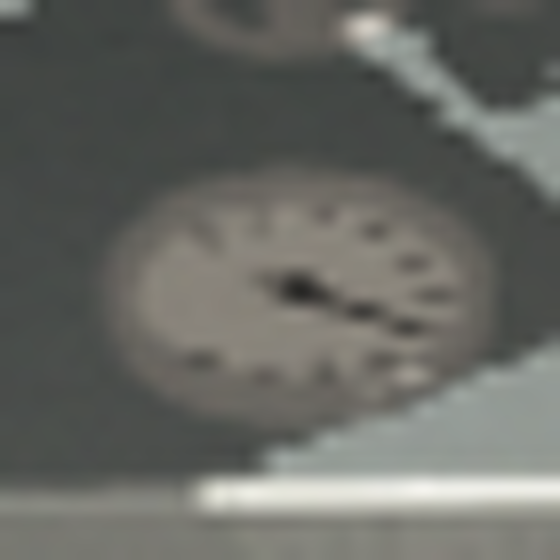

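View pics/u2.png

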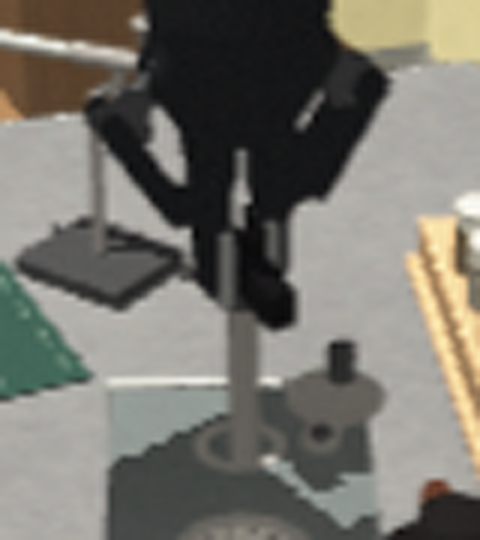

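```bash
python3 - <<'E'
from h import *
import pickle
g,w=pickle.load(open("u.pkl","rb"))
c=lambda p:np.array(p,float)/16+[222,145]-.47
def ang(F,a,b):
    d=(atz(F,b,115.5)-atz(F,a,115.5))[:2]; return round(float((np.degrees(np.arctan2(d[1],d[0])+.297)+180)%360-180),1)
O=(297,290)
print("needle",ang(g,c(O),c((430,328))),"tail",ang(g,c((262,281)),c(O)))
for t in ((437,293),(412,262),(372,230),(325,212),(262,222),(205,235),(410,365),(325,370),(265,375),(200,358)): print(t,ang(g,c(O),c(t)))
# original measurement in same camera, from saved t1
c=lambda p:np.array(p,float)/10+[222,145]-.45
O=(187,181)
for p in ((215,217),(210,212)): print("t1",ang(g,c(O),c(p)))
cT=lambda p:np.array(p,float)/10+[222,145]-.45
print("t3",ang(g,cT(O),cT((263,204))))
E
```

```text
needle -26.8 tail -24.5
(437, 293) -2.9
(412, 262) 21.7
(372, 230) 52.9
(325, 212) 77.2
(262, 222) 105.9
(205, 235) 133.6
(410, 365) -49.4
(325, 370) -79.3
(265, 375) -103.4
(200, 358) -130.8
t1 -66.4
t1 -67.4
t3 -28.2
```

Call:
move_arm:
  targets: [-1, 0, 0, 0, 8, -1, 0, 0, 0, 16, -1, 0, 0, 0, 24, -1, 0, 0, 0, 32, -1, 0, 0, 0, 41, -1, 0, 0, 0.5, 41, -1, 0, 0, 0.8, 41, -1, 0, 0, 1.1, 41, -1, 0, 0, 1.4, 41, -1, 0, 0, 1.7, 41]

```text
clock: 31.45
eef_pos: [588.6, 206.6, 167.5]
tcp_rot: [-3.141, 0.0, 0.959]
contact_force: [-3.9, 1.9, -0.4]
opening: 0.138
```

```bash
python3 - <<'E'
from h import *
s=r.sense();print(cur(),s["contact_force"],s["wrist_torque"])
E
```

```text
[588.57946475 206.57689044 167.50041127   0.95870319] [-3.86780583  1.89683226 -0.37207374] [ 0.71436799  0.97810804 -0.03314258]
```

Call:
move_arm:
  targets: [-1, 0, 0, 0.2, 0, -1, 0, 0, 0.4, 0, -1, 0, 0, 0.6, 0, -1, 0, 0, 0.7, 0, -1, 0, 0, 0.7, 0]

```text
clock: 31.95
eef_pos: [589.1, 206.4, 161.2]
tcp_rot: [-3.142, -0.0, 0.958]
contact_force: [-3.9, 2.4, 4.4]
opening: 0.143
```

```bash
python3 - <<'E'
from h import *
g=r.grab_frame("side"); w=r.grab_frame("wrist");f=r.grab_frame("scene")
s=r.sense();print(cur(),s["contact_force"],s["wrist_torque"])
a=cv2.resize(g["img"][145:180,222:257],None,fx=12,fy=12,interpolation=cv2.INTER_CUBIC)
b=cv2.resize(g["img"][90:160,205:275],None,fx=6,fy=6,interpolation=cv2.INTER_CUBIC)
cv2.imwrite("pics/v1.png",np.hstack([a,b]))
E
```

```text
[589.12925702 206.39054747 161.22084362   0.95772551] [-4.64565619  2.32701389  5.65716889] [ 0.73346724  1.45620484 -0.0065685 ]
```

View pics/v1.png

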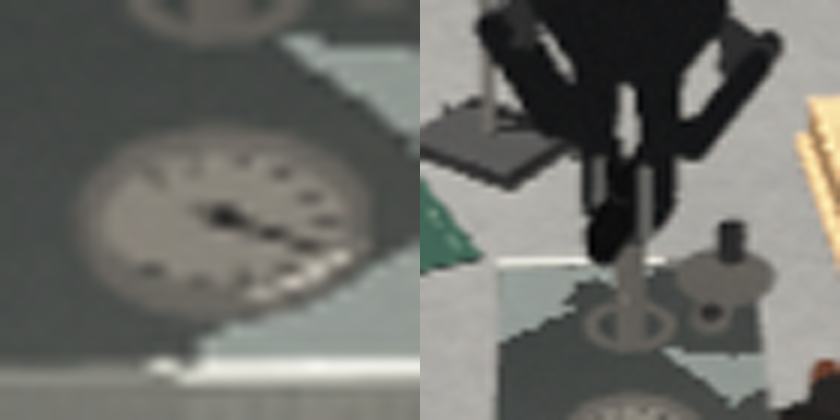

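Call:
move_arm:
  targets: [-1, 0, -0.08, 0, -4, -1, 0, -0.08, 0, -8, -1, 0, -0.08, 0, -12, -1, 0, -0.08, 0, -16, -1, 0, -0.08, 0, -20, -1, 0, -0.08, 0, -24, -1, 0, -0.08, 0, -24]

```text
clock: 32.8
eef_pos: [588.4, 206.5, 161.2]
tcp_rot: [3.141, 0.0, 1.379]
contact_force: [-5.5, 1.3, 6.5]
opening: 0.14
```

```bash
python3 - <<'E'
from h import *
g=r.grab_frame("side"); w=r.grab_frame("wrist")
s=r.sense();print(cur(),s["contact_force"],s["wrist_torque"],"key",np.degrees(cur()[3]+.297))
crop(g,222,145,35,35,12,"pics/v2.png")
E
```

```text
[588.351259   206.48844273 161.21463764   1.37669938] [-4.31550277  1.23649029  5.85776766] [ 0.31693982  1.48570142 -0.03716333] key 95.89591055745893
```

View pics/v2.png

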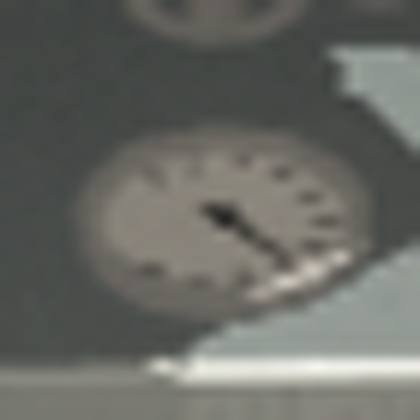

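Call:
move_arm:
  targets: [-1, 0, -0.05, 0, -3, -1, 0, -0.05, 0, -6, -1, 0, -0.05, 0, -9, -1, 0, -0.05, 0, -11, -1, 0, -0.05, 0, -11]

```text
clock: 33.4
eef_pos: [588.0, 206.4, 161.2]
tcp_rot: [3.141, 0.001, 1.57]
contact_force: [-4.0, 0.7, 5.9]
opening: 0.143
```

```bash
python3 - <<'E'
from h import *
g=r.grab_frame("side")
T=[]
for i in range(4):
    w=r.grab_frame("wrist"); T.append(r.sense()["wrist_torque"][2])
s=r.sense();print(cur(),s["contact_force"],s["wrist_torque"],"key",np.degrees(cur()[3]+.297),np.mean(T))
crop(g,222,145,35,35,12,"pics/v3.png")
E
```

```text
[587.97636665 206.37524508 161.19790775   1.5685088 ] [-4.1030961  -0.05569354  5.88744038] [ 0.06283395  1.38901571 -0.21404097] key 106.88578073858058 -0.18499158550013606
```

View pics/v3.png

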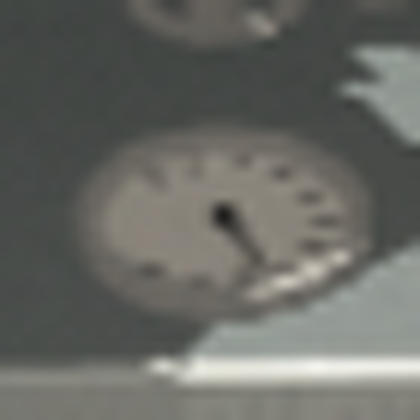

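Call:
move_arm:
  targets: [-1, 0, 0, 0, -2, -1, 0, 0, 0, -3, -1, 0, 0, 0, -3, -1, 0, -0.1, 0, 0, -1, 0, -0.15, 0, 4, -1, 0, -0.15, 0, 6, -1, 0, -0.15, 0, 6]

```text
clock: 34.35
eef_pos: [587.1, 206.5, 161.3]
tcp_rot: [3.14, 0.0, 1.464]
contact_force: [-1.9, -0.1, 5.3]
opening: 0.143
```

```bash
python3 - <<'E'
from h import *
g=r.grab_frame("side"); f=r.grab_frame("scene")
s=r.sense();print(cur(),s["contact_force"],s["wrist_torque"],"key",np.degrees(cur()[3]+.297))
a=cv2.resize(g["img"][145:180,222:257],None,fx=10,fy=10,interpolation=cv2.INTER_CUBIC)
b=cv2.resize(g["img"][90:160,205:275],None,fx=5,fy=5,interpolation=cv2.INTER_CUBIC)
cv2.imwrite("pics/v4.png",np.hstack([a,b]))
E
```

```text
[587.01616755 206.61351675 161.21932823   1.46523047] [-1.72911951 -0.56162761  6.81020669] [-0.03926144  0.69168409 -0.01379844] key 100.96836844045004
```

View pics/v4.png

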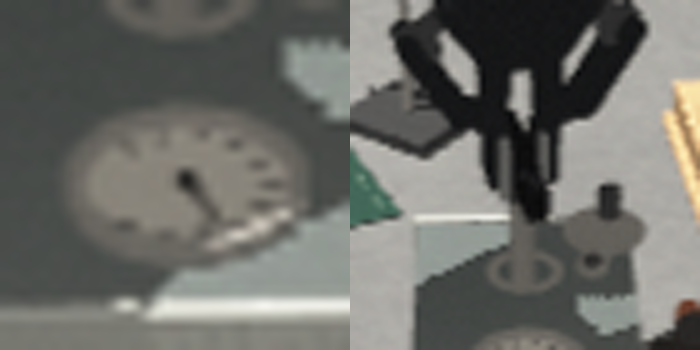

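Call:
move_arm:
  targets: [-1, 0, 0, -0.05, 0, -0.6, 0, 0, -0.05, 0, -0.2, 0, 0, -0.05, 0, 0.2, 0, 0, -0.05, 0, 0.2, 0, 0, -0.05, 0, 0.2, 0, 0, -0.05, 0, 0.2, 0, 0, -1, 0, 0.2, 0, 0, -3, 0, 0.2, 0, 0, -7, 0, 0.2, 0, 0, -11, 0]

```text
clock: 35.45
eef_pos: [585.9, 206.7, 272.2]
tcp_rot: [-3.141, 0.0, 1.464]
contact_force: [0.9, 1.0, -0.0]
opening: 0.604
```

Call:
move_arm:
  targets: [0.2, -3, 0, -2, 0, 0.2, -7, 0, -2, 0, 0.2, -10, 0, -2, 0, 0.2, -10, 0, -2, 0, 0.2, -10, 0, -2, 0]

```text
clock: 35.95
eef_pos: [575.9, 107.1, 291.6]
tcp_rot: [3.141, -0.001, 1.462]
contact_force: [-0.8, 0.3, 0.5]
opening: 0.596
```

```bash
python3 - <<'E'
from h import *
w=r.grab_frame("wrist");g=r.grab_frame("side");f=r.grab_frame("scene")
s=r.sense();print(cur(),s["contact_force"],s["clock"])
crop(w,150,0,200,220,3,"pics/w1.png")
cv2.imwrite("pics/w2.png",np.hstack([cv2.resize(g["img"][90:180,205:295],None,fx=4,fy=4,interpolation=cv2.INTER_CUBIC),cv2.resize(f["img"][110:200,255:345],None,fx=4,fy=4,interpolation=cv2.INTER_CUBIC)]))
for x in (f,g,w): print([(d["position"],round(d["conf"],2)) for d in r.mark_of(x,"longkey_handle")],[(d["position"],round(d["conf"],2)) for d in r.mark_of(x,"cover_knob")])
import pickle; pickle.dump((w,g,f),open("w.pkl","wb"))
E
```

```text
[575.84872837 108.34206702 290.92357512   1.46458075] [-0.60608812 -0.13170324 -0.10158465] 36.1
[([699.2, -157.9, 164.1], 0.96), ([435.9, -94.4, 166.5], 0.82), ([591.7, 207.1, 180.0], 0.8)] [([650.2, 241.1, 125.9], 0.67), ([590.4, 205.5, 108.9], 0.43)]
[([439.1, -93.8, 165.8], 0.91), ([698.9, -155.8, 163.6], 0.83), ([593.9, 204.4, 175.5], 0.64)] [([648.1, 239.2, 120.2], 0.59), ([562.0, -283.1, 10.8], 0.4)]
[([589.6, 204.0, 172.4], 0.96)] [([649.5, 242.5, 124.1], 0.82), ([745.3, -37.6, -0.7], 0.51)]
```

View pics/w1.png

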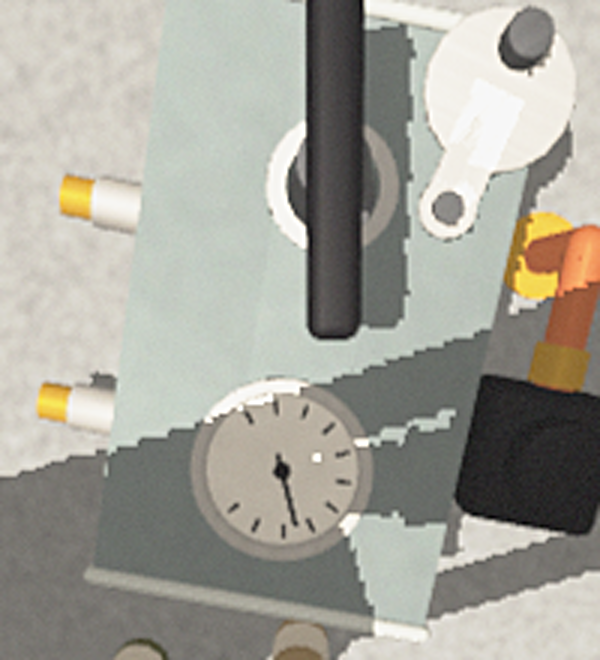

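View pics/w2.png

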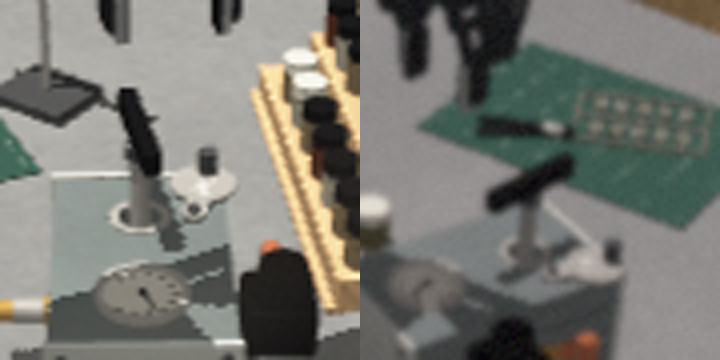

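```bash
python3 - <<'E'
from h import *
import pickle
w,g,f=pickle.load(open("w.pkl","rb"))
print("handle",tri([(g,np.array([140,131])/4+[204.6,89.6]),(f,np.array([170,182])/4+[254.6,109.6])]))
L=[[589.4,206.5,187],[589.4,206.5,110]]
print(proj(g,L),proj(f,L))
for F in (f,g):
  for t in ("dropper_a","jar_a","water_pot","shortkey_handle","pinvice"): print(t,[([round(float(v)) for v in d["position"]],round(d["conf"],2)) for d in r.mark_of(F,t)])
E
```

```text
handle [588.32673252 206.53288082 177.42198515]
[[239.99756926 119.10615138]
 [240.08853053 144.04247131]] [[297.60099727 152.60032106]
 [295.84939355 172.8201977 ]]
dropper_a [([476, 9, -2], 0.54), ([556, 11, 1], 0.48)]
jar_a [([382, -348, 2], 0.5), ([383, 243, 0], 0.44)]
water_pot [([738, -34, 0], 0.84), ([588, 207, 107], 0.71)]
shortkey_handle [([570, -219, 101], 0.65), ([383, 247, 0], 0.46)]
pinvice [([570, -285, 8], 0.64)]
dropper_a [([470, 10, 3], 0.73), ([553, 16, 0], 0.58)]
jar_a [([385, 253, -1], 0.46)]
water_pot [([744, -36, 0], 0.88), ([561, -284, 8], 0.58)]
shortkey_handle [([570, -222, 102], 0.65)]
pinvice [([625, 192, 110], 0.69), ([476, 8, 5], 0.65), ([564, -283, 8], 0.59)]
```

Handle centre triangulates to (588, 207, 177): that is home height, right on the shaft axis and upright. The bystanders are all where they started. Handing in.

```bash
python3 - <<'E'
from rig import r
print(r.sign_off(), r.sense()["clock"])
E
```

```text
the job is handed in; nothing more can be done
the job is handed in; nothing more can be done
```

I swung the cover fully aside and lowered the long black T-key onto the stem. I then turned it anticlockwise to the stop, let go and handed the job in at about 36 s; no verdict was reported.

**What went wrong on the way:** on the first turn I overran the stop by about 40°. The key then slipped on the stem, and when I turned it back the valve closed slightly. I lifted the key 25 mm without letting go, lined it up with the stem again and lowered it back to the floor. I then turned it to the stop a second time and backed off only a few degrees to take the load off before releasing.

**Last checks before handing in:**
- **Valve:** the gauge needle came to rest at the same angle (−66°) both times the turning torque rose (to 0.2–0.3 N m, against about 0.12 while turning). I take that as the stop.
- **Key:** the handle centre measured (588, 207, 177) mm, within about 1.5 mm of the shaft axis I had measured and at the height for fully home. The key stood upright and released.
- **Cover:** the knob was at about (650, 241) mm, the end-stop position.
- **Bystanders:** the ones the networks reported were within a few mm of where they started. The gripper was clear of everything.

**What did not fully agree:**
- **Gauge:** the needle stops at about 75% of its printed scale. I judged full opening from the stop and from how the key re-seated, not from the scale.
- **Turning play:** the key lagged the stem by about 16° while turning, more than the 8° described.
- **Shaft view:** the wrist camera showed what looked like a surface about 30 mm down the shaft, but the key met nothing there.

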